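# Hang the scoop set nested on its hook

### The job

Put the three steel scoops away: take them off the draining rack and hang all three by the slots in their handles on the one hook of the small hook stand, the smallest first and pushed back to the brass stop pin, then the medium, then the large one, hollow sides towards the upright, so that each one closes over the one before it with the handles lying together. The hook was reclamped and nobody noted its height, so feel or look for it before threading a handle over the upturned tip. Lower each scoop gently until the hook carries it, do not drop one or force the hook, and leave the glassware in front where it stands.

Things in the scene. Friction and masses are not known exactly. Their poses are not given: they have to be found in the camera images.
- rack: white draining rack, fixed: panel 270 wide (y), 197 mm high on a drip tray; origin on the bench under the middle of the panel's front, which faces -x. Scoops hang one on each of three pegs, hollow to the panel; which is where varies. Steel pegs 5 mm thick (7 mm ball at the tip) rise 0.20 rad towards -x; a grey web 4 mm thick stands 13 mm up on their first 22 mm; the tip is 50 mm along.
- hook_stand: hook stand, fixed: grey base plate, 10 mm upright 275 mm high, origin at its axis on the bench. A clamp boss on it holds one level hook, a 5 mm steel rod pointing along -x at y = 0. The boss is clamped at a different height each time: rod axis 190 to 240 mm above the bench, NOT part of this reading; find it by touching the rod from above, or by sight. It does not give under light touch.
- stop_plumb (a point): bench-level point (z = 0) straight below the front of the brass stop pin (4 mm thick, standing 15 mm up from the rod's axis) on the hook, 60 mm in front (-x) of the upright's axis. Axes as the stand's. In front of the pin the plain rod is straight for 48 mm, then turns up to a round tip (radius 2.5 mm) 58 mm in front of the pin and 10 mm above the rod's axis.
- peg1_root (a point): where the middle peg leaves the rack's panel, z = 185 mm; the other two are 85 mm to either side along y. Scoops hang against the webs, handles about 22 mm from the panel, leaning up to 0.17 rad, cup towards the panel.
- scoop_small: smallest steel scoop, red band on the handle, hangs handle up, 55 g (x0.7 to 1.4). Round cup 38 mm across, 16 mm deep, 2 mm wall, hollow to +x, centre 85 mm below the origin. Flat handle in the rim plane, 15 mm wide (y), 3 mm thick (x), rising along +z, round end 11.5 mm above the origin. Origin: centre of the handle's upright slot (10 wide, 18 high, round top). Hung first, at the stop pin.
- scoop_medium: medium steel scoop, yellow band on the handle, hangs handle up, 75 g (x0.7 to 1.4). Round cup 50 mm across, 22 mm deep, 2 mm wall, hollow to +x, centre 85 mm below the origin. Flat handle in the rim plane, 21 mm wide (y), 3 mm thick (x), rising along +z, round end 14.5 mm above the origin. Origin: centre of the handle's upright slot (10 wide, 18 high, round top). Hung second.
- scoop_large: largest steel scoop, blue band on the handle, hangs handle up, 100 g (x0.7 to 1.4). Round cup 62 mm across, 28 mm deep, 2 mm wall, hollow to +x, centre 85 mm below the origin. Flat handle in the rim plane, 27 mm wide (y), 3 mm thick (x), rising along +z, round end 17.5 mm above the origin. Origin: centre of the handle's upright slot (10 wide, 18 high, round top). Hung third.
- flask: conical flask with a dark bung, 70 mm across, 145 mm high, on the bench near the robot between rack and stand; origin under its middle. Not to be disturbed.
- beaker: empty glass beaker, 60 mm across, 70 mm high, on the bench in front of the rack; origin under its middle. Not to be disturbed.
- dish: glass petri dish, 65 mm across, 16 mm high, on the bench in front of the stand; origin under its middle. Not to be disturbed.
- scoop_small_slot (a point): same point as the small scoop's origin: centre of its handle slot
- scoop_small_rim (a point): centre of the small scoop's open cup rim, 85 mm below its slot; hung together, neighbouring rims and handles lie about 3 mm apart, the larger cup over the smaller
- scoop_medium_slot (a point): same point as the medium scoop's origin: centre of its handle slot
- scoop_medium_rim (a point): centre of the medium scoop's open cup rim, 85 mm below its slot; hung together, neighbouring rims and handles lie about 3 mm apart, the larger cup over the smaller
- scoop_large_slot (a point): same point as the large scoop's origin: centre of its handle slot
- scoop_large_rim (a point): centre of the large scoop's open cup rim, 85 mm below its slot; hung together, neighbouring rims and handles lie about 3 mm apart, the larger cup over the smaller

How it is judged:
By the outcome, as a careful person would: the job done as asked, in the order asked, and still so for the second after the job is handed in, with the robot touching nothing.
It also fails if it takes over 72 s, if anything falls off the work surface, if the arm or the gripper's body presses on something with over 40 N, if the wrist force passes 120 N, or if a joint passes its speed limit or range.

### The arm

A 7-joint arm with a two-finger parallel gripper is mounted at the origin on a cart in front of the work surface, level with it; the furniture and walls round the work are solid. World frame = base frame: x ahead of the robot, y to its left, z up, the work surface at z = 0. Lengths are in m, angles in rad, forces in N, time in s.
With the tool pointing down it reaches from about 0.4 to 0.875 m from the base axis. Payload 6.5 kg.
Tool frame: the origin (TCP) lies midway between the tips of the shut fingers; the grasp point (between the pads) lies 19 mm behind it; z points along the fingers, y is the line along which they close (so a half turn about z gives the same grasp; the last joint's range is limited). The gripper opens to 88 mm and grips with 3 to 60 N. Pads are 18 mm wide; open, the fingers measure 123 mm over their backs; the gripper's body (75 mm by 187 mm) begins 45 mm behind the grasp point.
Start: joints at [1.148, 0.536, -0.004, 1.538, 0.003, 1.067, -0.071], TCP at [0.227, -0.609, 0.239] pointing down, gripper open.
Joint ranges: [-2.7, 2.7], [-0.37, 2.16], [-1.27, 1.26], [0.24, 2.4], [-1.31, 4.45], [0.19, 1.91], [-2.76, 2.76]. Speed limits (rad/s): [2.39, 2.39, 3.14, 3.14, 3.14, 3.14, 3.14].

### API

Orientations are given as a rotation vector (axis times angle).
In Python, from workcell import manip, viewer, order gives the robot as it stands. The module is installed in compiled form; this text tells all that it offers.
- The arm moves only by the shell command python3 -m jog 'ROWS'. ROWS is JSON, a list of rows, each an object with "travel": the shift along the tool's x, y, z in units of 0.2 m (1.0 is 0.2 m), a list of three; "dr": the turn, a rotation vector about the tool's x, y, z in units of pi rad (1.0 is pi rad), a list of three; "grip": the finger opening in mm, from 0 to 88.1. In form: [{"travel": [x, y, z], "dr": [ax, ay, az], "grip": grip}, ...]. A call has 1 to 10 rows; each row is the pose to reach, as a shift and turn from the pose commanded when the call began, along the tool's axes at that moment, turning the shorter way round; what a row does not reach only later rows make up. A row lasts 1/12 s, in which the tool goes at most 41.7 mm and 7.16 degrees, less where a joint would pass 70% of its speed; a pose out of reach is approached as far as the arm can. A call with a number of a shift or a turn outside -1 to 1 is refused whole. A call with a gripper value outside its range is refused whole. The fingers move at their own pace and stop on an object; the grip force is fixed at half the most. Time passes only in rows, so rows that repeat a pose let the fingers close. It gives the time, the measured TCP pose, the force, the opening and the grip force at its end, in the units of the state.
- manip.observe(): the state, without advancing time (a new reading comes with each control period).
- viewer.snapshot(name): name is "scene" or "top"; returns the picture (480x640x3 uint8, red, green, blue); there is no depth.
- viewer.get_calibration(name): a dict with "mtx" (3x3 intrinsics, pixels), "camera_from_world" (4x4, takes a point from world to camera coordinates). Camera axes: x right, y up, looking along -z (the intrinsics and any distortion apply to the point x, -y, -z); pixel columns grow to the right and rows downward; lengths in m; the calibration is good to about 2 mm. A picture is of the moment at which its call begins. get_calibration takes no time and is no camera call.
- order.close_job(): hands the job in; it is judged then, once.
The state is a dict: "clock": time; "joint_pos": joint angles; "joint_velocities": joint speeds; "effort": joint torques, N m; "tcp_pos": TCP position; "eef_rot": TCP orientation; "wrist_force": force on the tool from outside, world axes, zero at the start; "ft_torque": the same for the moment, N m; "width": finger opening in m; "grip_force": force on a finger pad.
Only numpy, scipy, OpenCV 4.12 (cv2) and the standard library are available. Lean on these libraries where they do the work, as an engineer would, in place of code of your own. Each camera call takes 0.05 s, during which the arm holds its last target. There are 200 camera calls.

## Working session

There is one attempt and no reset: what is moved stays moved. The work goes in short steps, Python scripts to look and compute and a shell command to move; the robot and the scene stay as the last step left them, time stands still between calls to the robot, and variables do not carry over. Pictures are saved under pics/ and viewed, at most 10 in all, crops included, and the job is handed in when it is done.

```bash
mkdir -p pics
python3 - <<'E'
from workcell import manip,viewer
import cv2,numpy as np
print(manip.observe())
for n in("scene","top"):
    im=viewer.snapshot(n);cv2.imwrite(f"pics/{n}0.png",im[:,:,::-1])
    c=viewer.get_calibration(n);print(n,c);np.savez(f"{n}.npz",**{k:np.array(v) for k,v in c.items()})
E
```

```text
{'clock': 0.0, 'joint_pos': array([ 1.14782065,  0.53714395, -0.0044259 ,  1.53884157,  0.00260501,
        1.06732707, -0.0712008 ]), 'joint_velocities': array([-1.17253742e-03,  6.10316712e-04,  1.34022589e-05,  2.98306176e-04,
        4.78592502e-04, -1.61541801e-03,  1.05752789e-03]), 'effort': array([ 1.03043112e-04, -5.70990872e+01,  9.90909040e-01, -2.51601219e+01,
       -5.62477356e-02,  1.79721537e-02,  1.54384957e-04]), 'tcp_pos': array([ 0.22677826, -0.60850613,  0.23786591]), 'eef_rot': array([-3.09009025e+00, -5.57256882e-01,  6.87579017e-04]), 'wrist_force': array([ 0.83864389, -0.0861772 , -0.57030846]), 'ft_torque': array([-0.00823392, -0.02912133, -0.02259549]), 'grip_force': 0.0, 'width': 0.08826409008473676}
scene {'mtx': array([[433.69295043,   0.        , 323.52367734],
       [  0.        , 433.69295043, 245.16622204],
       [  0.        ,   0.        ,   1.        ]]), 'camera_from_world': array([[-0.77866649, -0.62706201,  0.02171961,  0.42123312],
       [ 0.33350637, -0.38432052,  0.86085495, -0.2955477 ],
       [-0.53146214,  0.67756252,  0.50838668, -0.72150393],
       [ 0.        ,  0.        ,  0.        ,  1.        ]])}
top {'mtx': array([[528.16228808,   0.        , 313.75602445],
       [  0.        , 528.16228808, 243.43706013],
       [  0.        ,   0.        ,   1.        ]]), 'camera_from_world': array([[ 0.02848774, -0.99957213,  0.00663393, -0.00411994],
       [ 0.99611825,  0.02894103,  0.08313151, -0.52810848],
       [-0.08328793,  0.00423995,  0.9965165 , -1.22078907],
       [ 0.        ,  0.        ,  0.        ,  1.        ]])}
```

View pics/scene0.png

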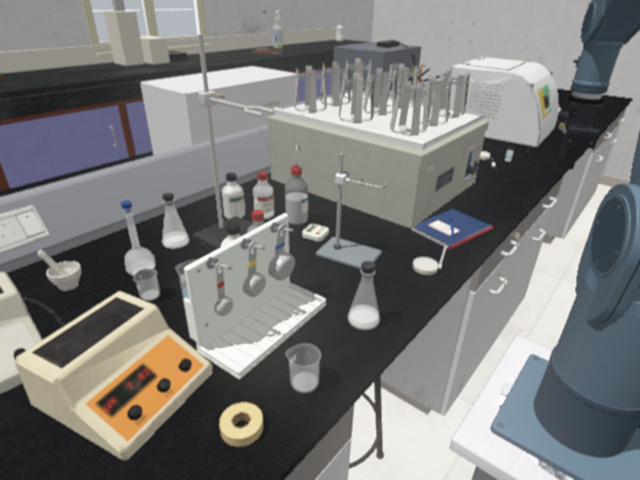

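View pics/top0.png

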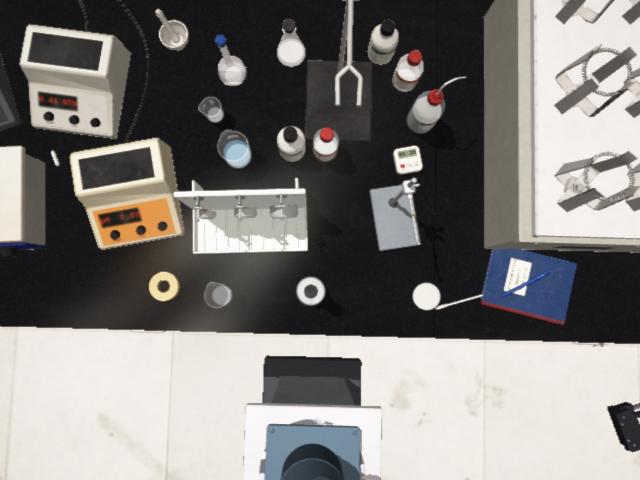

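The scene shows the rack with three scoops (left to right: red/small, yellow/medium, blue/large) near scene (250,270), and the stand near (340,210). The top view has the rack at (245,215) and the stand at (405,190). I'll enlarge both next.

Run:
```python
import cv2
s=cv2.imread("pics/scene0.png");t=cv2.imread("pics/top0.png")
r=cv2.resize
cv2.imwrite("pics/c1.png",r(s[215:335,180:340],None,fx=5,fy=5,interpolation=cv2.INTER_CUBIC))
cv2.imwrite("pics/c2.png",cv2.hconcat([r(s[140:280,310:410],(400,560),interpolation=cv2.INTER_CUBIC),r(t[165:263,360:430],(400,560),interpolation=cv2.INTER_CUBIC)]))
cv2.imwrite("pics/c3.png",r(t[170:270,170:330],(800,500),interpolation=cv2.INTER_CUBIC))
```

```text
(no output)
```

View pics/c1.png

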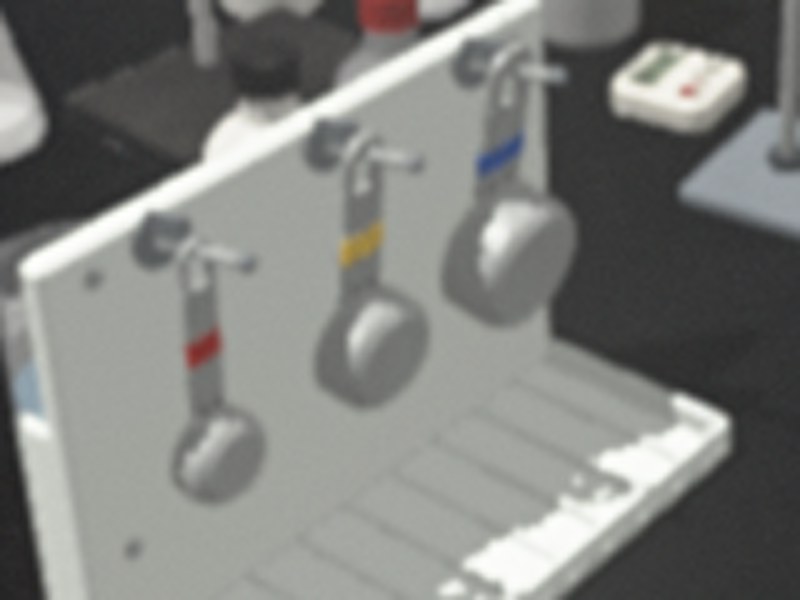

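View pics/c2.png

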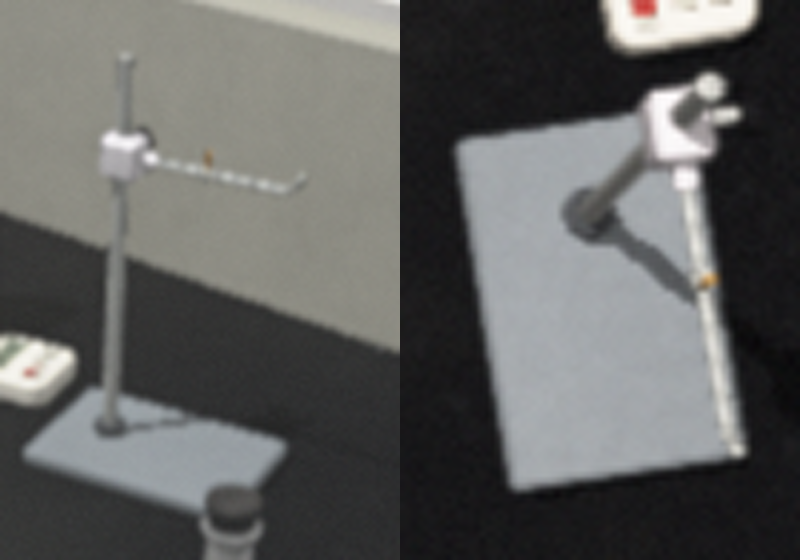

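View pics/c3.png

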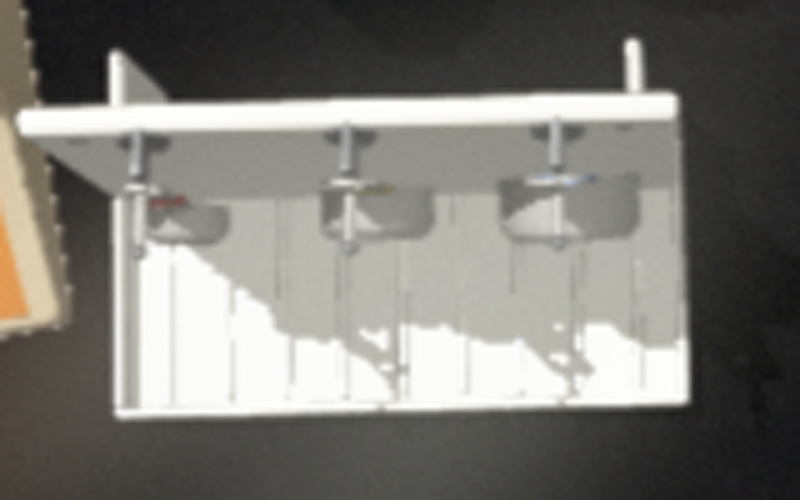

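```bash
cat > h.py <<'E'
import numpy as np
from scipy.spatial.transform import Rotation as R
from scipy.optimize import least_squares
C={n:np.load(f"{n}.npz") for n in("scene","top")}
def proj(n,P):
    T=C[n]["camera_from_world"];p=T[:3,:3]@np.asarray(P)+T[:3,3];q=C[n]["mtx"]@[p[0],-p[1],-p[2]];return q[:2]/q[2]
def tri(a,b):
    return least_squares(lambda P:np.r_[proj("scene",P)-a,proj("top",P)-b],[.6,0,.2])
def loc(p,L):  # p=x,y,yaw
    c,s=np.cos(p[2]),np.sin(p[2]);return np.array([p[0]+c*L[0]-s*L[1],p[1]+s*L[0]+c*L[1],L[2]])
def o(x,y,f,g):return np.array([x,y])+(np.array(f)+.5)/g-.5
c1=lambda u,v:o(180,215,(u,v),5)
c2=lambda u,v:o(310,140,(u,v),4)
c2t=lambda u,v:o(360,165,(u,v),5.7143)
c3=lambda u,v:o(170,170,(u,v),5)
E
cat > fit.py <<'E'
from h import *
np.set_printoptions(precision=4,suppress=True)
F=[]
for y,s,t in((.085,(248,262),(139,253)),(0,(415,162),(348,249)),(-.085,(560,74),(558,243))):
    L=(-.049,y,.185+.0099);F+=[("scene",L,c1(*s)),("top",L,c3(*t))]
F+=[("top",(0,.135,.197),c3(20,133)),("top",(0,-.135,.197),c3(678,115)),("scene",(0,.135,.197),c1(40,278))]
f=least_squares(lambda p:np.r_[tuple(proj(n,loc(p,L))-m for n,L,m in F)],[.6,.1,0]);print("rack",f.x);print(f.fun.reshape(-1,2))
G=[("scene",(0,0,.275),0,c2(125,57)),("top",(0,0,.275),0,c2t(712,85)),("scene",(-.118,0,.010),1,c2(302,178)),("top",(-.118,0,.010),1,c2t(738,450)),
("scene",(-.058,0,.015),1,c2(208,153)),("top",(-.058,0,.013),1,c2t(708,280)),("top",(0,0,.012),0,c2t(588,214)),("scene",(0,0,.01),0,c2(110,428))]
g=least_squares(lambda p:np.r_[tuple(proj(n,loc(p,np.add(L,(0,0,p[3]*k))))-m for n,L,k,m in G)],[.6,-.1,0,.21]);print("stand",g.x);print(g.fun.reshape(-1,2))
E
python3 fit.py
python3 - <<'E'
from h import *
for n,a,b in(("tip",c2(302,178),c2t(738,450)),("pin",c2(208,153),c2t(708,280)),("top",c2(125,57),c2t(712,85)),("pegtipS",c1(248,262),c3(139,253)),("redband",c1(203,348),c3(166,201)),("yel",c1(362,244),c3(378,188)),("blue",c1(500,155),c3(578,180))):
    t=tri(a,b);print(n,t.x.round(4),t.fun.round(2))
E
```

```text
rack [0.6084 0.1666 0.057 ]
[[ 0.2833  0.4059]
 [ 0.2312 -0.2871]
 [ 0.3851  0.3985]
 [ 0.3562 -0.6345]
 [ 0.2541  0.7579]
 [ 0.2216 -0.5802]
 [-1.0794  0.3232]
 [ 0.1568  0.3422]
 [-0.2565 -0.607 ]]
stand [ 0.6603 -0.2969  0.4024  0.1572]
[[ 20.5992 -14.09  ]
 [ -5.4814 -11.7938]
 [ 16.9101  -0.2405]
 [ -4.4739 -12.0942]
 [ 18.3815   1.5181]
 [ -9.9405  -9.103 ]
 [-18.682   -9.5441]
 [ 18.3507 -17.6512]]
tip [ 0.551  -0.3408  0.1645] [ 16.61   1.03  -5.99 -11.63]
pin [ 0.6133 -0.3269  0.1686] [ 17.71   1.41  -6.69 -11.92]
top [ 0.6717 -0.3091  0.2263] [ 18.49   1.79  -7.13 -11.71]
pegtipS [0.5542 0.2492 0.1961] [ 0.17  0.03 -0.14 -0.16]
redband [0.5834 0.2502 0.1465] [ 0.49  0.09 -0.39 -0.44]
yel [0.593  0.1616 0.1436] [ 1.07  0.18 -0.75 -0.91]
blue [0.5991 0.0765 0.1439] [ 1.21  0.18 -0.75 -0.99]
```

```bash
sed -i 's/c2t=lambda u,v:o(360,165,(u,v)/c2t=lambda u,v:o(360,165,(u-400,v)/' h.py; python3 fit.py|tail -9
python3 - <<'E'
from h import *
for n,a,b in(("tip",c2(302,178),c2t(738,450)),("pin",c2(208,153),c2t(708,280)),("top",c2(125,57),c2t(712,85))):
    t=tri(a,b);print(n,t.x.round(4),t.fun.round(2))
p=[.6084,.1666,.057]
for y in(.085,0,-.085): print(loc(p,(-.0235,y,.1833)).round(4))
E
```

```text
stand [ 0.6343 -0.1742  0.1785  0.2104]
[[ 0.4585 -0.599 ]
 [-0.1435 -0.1882]
 [ 0.2086  0.4804]
 [-0.2647 -0.2555]
 [ 0.4808 -0.3191]
 [ 0.284  -0.4569]
 [ 0.0059 -0.2951]
 [ 0.0299  1.6657]]
tip [ 0.518  -0.1952  0.2216] [ 0.31  0.02 -0.13 -0.23]
pin [ 0.5766 -0.1833  0.225 ] [ 0.4   0.04 -0.17 -0.28]
top [ 0.6347 -0.1746  0.2732] [ 0.35  0.04 -0.15 -0.24]
[0.5801 0.2501 0.1833]
[0.5849 0.1653 0.1833]
[0.5898 0.0804 0.1833]
```

```bash
cat >> h.py <<'E'
RACK=[.6084,.1666,.057];STAND=[.6343,-.1742,.1765]
def calc(P,yaw,Rt=None,p0=None):  # travel (units), dr (units)
    from workcell import manip
    s=manip.observe();Rc=R.from_rotvec(s["eef_rot"]);p=s["tcp_pos"]
    # tool x along -frame-x*..: tool y = -frame y, z down
    c,sn=np.cos(yaw),np.sin(yaw)
    D=R.from_matrix(np.array([[-c,sn,0],[-sn,-c,0],[0,0,-1]]).T.T) if 0 else R.from_matrix(np.column_stack([[c,sn,0],[sn,-c,0],[0,0,-1]]))
    t=Rc.inv().apply(np.array(P)-p)/.2;dr=(Rc.inv()*D).as_rotvec()/np.pi
    print("travel",t.round(4),"dr",dr.round(4),"|now",p.round(4),"w",round(s["width"],4),"F",s["wrist_force"].round(2),"t",round(s["clock"],2))
    return t,dr
E
sed -i '/D=R.from/s/.*/    D=R.from_matrix(np.column_stack([[c,sn,0],[sn,-c,0],[0,0,-1]]))/' h.py
python3 - <<'E'
from h import *
# via pts
calc((.45,-.25,.36),.057); calc(loc(RACK,(-.0215,.085,.30)),.057)
E
```

```text
travel [ 1.6719 -1.2909 -0.6085] dr [-0.0005  0.0001  0.0955] |now [ 0.2268 -0.6086  0.2379] w 0.0881 F [ 0.66  0.01 -0.25] t 0.1
travel [ 3.1646 -3.4033 -0.3054] dr [-0.0005  0.0001  0.0955] |now [ 0.2268 -0.6086  0.2379] w 0.0881 F [ 0.66  0.01 -0.25] t 0.1
```

```bash
python3 -m jog '[{"travel":[0.1,-0.08,-0.2],"dr":[0,0,0.02],"grip":40},{"travel":[0.25,-0.2,-0.35],"dr":[0,0,0.05],"grip":40},{"travel":[0.4,-0.3,-0.5],"dr":[0,0,0.08],"grip":40},{"travel":[0.55,-0.42,-0.6],"dr":[0,0,0.0955],"grip":40},{"travel":[0.7,-0.54,-0.6],"dr":[0,0,0.0955],"grip":40},{"travel":[0.85,-0.66,-0.6],"dr":[0,0,0.0955],"grip":40},{"travel":[1,-0.77,-0.6],"dr":[0,0,0.0955],"grip":40},{"travel":[1,-0.77,-0.6],"dr":[0,0,0.0955],"grip":40}]'; python3 -c "
from h import *
calc(loc(RACK,(-.0215,.085,.30)),.057)"
```

```text
clock: 0.77
tcp_pos: [0.3656, -0.3878, 0.359]
eef_rot: [-3.137, -0.105, -0.004]
wrist_force: [0.6, 0.4, 0.7]
width: 0.04
grip_force: 0.0
travel [ 1.2928 -3.1098  0.3072] dr [-0.0009 -0.0009  0.0032] |now [ 0.3656 -0.3878  0.359 ] w 0.04 F [0.61 0.39 0.73] t 0.77
```

```bash
python3 -m jog '[{"travel":[0.05,-0.15,0],"dr":[0,0,0],"grip":40},{"travel":[0.12,-0.33,0],"dr":[0,0,0],"grip":40},{"travel":[0.2,-0.5,0],"dr":[0,0,0],"grip":40},{"travel":[0.27,-0.67,0],"dr":[0,0,0],"grip":40},{"travel":[0.35,-0.84,0],"dr":[0,0,0],"grip":40},{"travel":[0.4,-1,0],"dr":[0,0,0],"grip":40}]'; python3 -m jog '[{"travel":[0.07,-0.17,0],"dr":[0,0,0],"grip":40},{"travel":[0.14,-0.34,0],"dr":[0,0,0],"grip":40},{"travel":[0.21,-0.51,0],"dr":[0,0,0],"grip":40},{"travel":[0.28,-0.68,0],"dr":[0,0,0],"grip":40},{"travel":[0.35,-0.85,0],"dr":[0,0,0],"grip":40},{"travel":[0.45,-1,0],"dr":[0,0,0],"grip":40}]'; python3 -m jog '[{"travel":[0.07,-0.17,0],"dr":[0,0,0],"grip":40},{"travel":[0.14,-0.34,0],"dr":[0,0,0],"grip":40},{"travel":[0.21,-0.51,0.06],"dr":[0,0,0],"grip":40},{"travel":[0.28,-0.68,0.12],"dr":[0,0,0],"grip":40},{"travel":[0.35,-0.85,0.2],"dr":[0,0,0],"grip":40},{"travel":[0.42,-1,0.3],"dr":[0,0,0],"grip":40},{"travel":[0.42,-1,0.3],"dr":[0,0,0],"grip":40},{"travel":[0.42,-1,0.3],"dr":[0,0,0],"grip":40}]'; python3 -c "
from h import *
calc(loc(RACK,(-.0215,.085,.148)),.057)"
```

```text
clock: 1.27
tcp_pos: [0.4298, -0.1884, 0.3585]
eef_rot: [-3.14, -0.091, -0.0]
wrist_force: [-0.3, -0.1, 0.1]
width: 0.0402
grip_force: 0.0
clock: 1.77
tcp_pos: [0.5071, 0.0162, 0.3586]
eef_rot: [3.14, 0.091, -0.001]
wrist_force: [1.3, -0.1, 0.5]
width: 0.04
grip_force: 0.0
clock: 2.43
tcp_pos: [0.5791, 0.2202, 0.2964]
eef_rot: [3.14, 0.095, -0.007]
wrist_force: [0.4, -0.2, 0.1]
width: 0.0401
grip_force: 0.0
travel [ 0.0272 -0.1494  0.7418] dr [0.0001 0.0013 0.001 ] |now [0.5791 0.2202 0.2964] w 0.0401 F [ 0.37 -0.16  0.06] t 2.43
```

```bash
python3 -m jog '[{"travel":[0.027,-0.15,0.05],"dr":[0,0.0013,0.001],"grip":40},{"travel":[0.027,-0.15,0.1],"dr":[0,0.0013,0.001],"grip":40},{"travel":[0.027,-0.15,0.2],"dr":[0,0.0013,0.001],"grip":40},{"travel":[0.027,-0.15,0.3],"dr":[0,0.0013,0.001],"grip":40},{"travel":[0.027,-0.15,0.4],"dr":[0,0.0013,0.001],"grip":40},{"travel":[0.027,-0.15,0.5],"dr":[0,0.0013,0.001],"grip":40},{"travel":[0.027,-0.15,0.6],"dr":[0,0.0013,0.001],"grip":40},{"travel":[0.027,-0.15,0.68],"dr":[0,0.0013,0.001],"grip":40},{"travel":[0.027,-0.15,0.74],"dr":[0,0.0013,0.001],"grip":40},{"travel":[0.027,-0.15,0.74],"dr":[0,0.0013,0.001],"grip":40}]';  python3 - <<'E'
from h import *
calc(loc(RACK,(-.0215,.085,.148)),.057)
from workcell import viewer
import cv2
s=viewer.snapshot("scene")[:,:,::-1];t=viewer.snapshot("top")[:,:,::-1]
r=lambda i:cv2.resize(i,(400,500),interpolation=cv2.INTER_CUBIC)
cv2.imwrite("pics/g1.png",cv2.hconcat([r(s[220:320,180:260]),r(t[160:260,170:250])]))
E
```

```text
clock: 3.27
tcp_pos: [0.5829, 0.2466, 0.1486]
eef_rot: [3.138, 0.082, 0.001]
wrist_force: [-0.3, -0.8, -0.5]
width: 0.0397
grip_force: 0.0
travel [-0.0029 -0.0183  0.0031] dr [ 0.0007 -0.0003 -0.0015] |now [0.5829 0.2466 0.1486] w 0.0397 F [-0.27 -0.8  -0.48] t 3.27
```

View pics/g1.png

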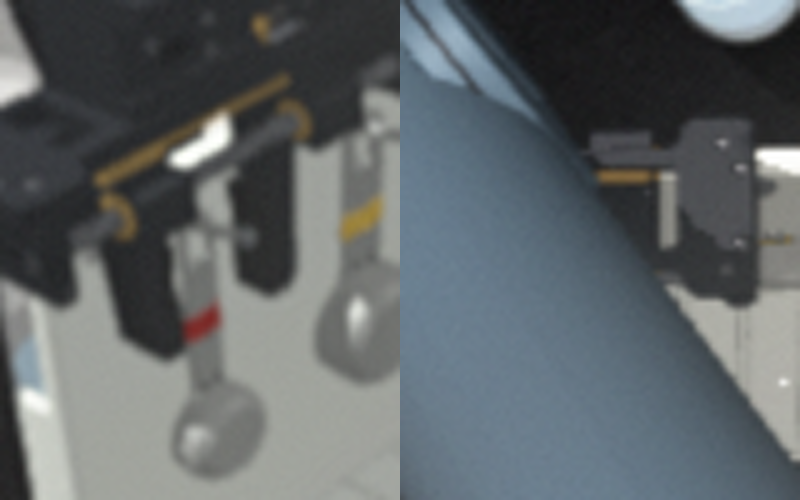

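The left half shows the open fingers straddling the small scoop's handle above the red band, about (200,320). The arm hides the top view. I'll centre in y, then close.

```bash
python3 -m jog '[{"travel":[0,0,0],"dr":[0,0,0],"grip":34},{"travel":[0,0,0],"dr":[0,0,0],"grip":34}]'; python3 -c "
from h import *
calc(loc(RACK,(-.0215,.085,.148)),.057)"
```

```text
clock: 3.53
tcp_pos: [0.5847, 0.2491, 0.1521]
eef_rot: [-3.14, -0.084, -0.01]
wrist_force: [0.1, 0.2, 0.5]
width: 0.034
grip_force: 0.0
travel [-0.0127 -0.0066  0.0206] dr [-0.0002 -0.002  -0.0011] |now [0.5847 0.2491 0.1521] w 0.034 F [0.11 0.22 0.46] t 3.53
```

```bash
for i in 1 2 3 4; do python3 -m jog '[{"travel":[0,0,0],"dr":[0,0,0],"grip":30}]' | sed -n 2,3p; python3 -c "
from workcell import manip
s=manip.observe();print(s['joint_pos'].round(4), s['joint_velocities'].round(3))"; done
```

```text
tcp_pos: [0.5844, 0.2491, 0.1518]
eef_rot: [-3.14, -0.084, -0.009]
[-0.192   0.6429 -0.4071  1.6338  0.305   0.9227 -2.228 ] [-0.003  0.005  0.001  0.005  0.002  0.     0.001]
tcp_pos: [0.5842, 0.249, 0.1514]
eef_rot: [-3.14, -0.084, -0.008]
[-0.1921  0.6432 -0.407   1.6341  0.305   0.9226 -2.2281] [-0.001  0.004  0.002  0.004 -0.    -0.002 -0.001]
tcp_pos: [0.584, 0.2489, 0.1511]
eef_rot: [-3.14, -0.084, -0.007]
[-0.1922  0.6436 -0.4069  1.6344  0.305   0.9225 -2.2281] [-0.001  0.003  0.002  0.002 -0.    -0.    -0.001]
tcp_pos: [0.5839, 0.2489, 0.1509]
eef_rot: [-3.14, -0.084, -0.007]
[-0.1922  0.6439 -0.4069  1.6345  0.3051  0.9224 -2.2281] [-0.002  0.002  0.001 -0.    -0.    -0.001 -0.   ]
```

```bash
python3 -m jog '[{"travel":[-0.005,-0.006,0.008],"dr":[0,0,0],"grip":25},{"travel":[-0.005,-0.006,0.008],"dr":[0,0,0],"grip":18},{"travel":[-0.005,-0.006,0.008],"dr":[0,0,0],"grip":8},{"travel":[-0.005,-0.006,0.008],"dr":[0,0,0],"grip":5},{"travel":[-0.005,-0.006,0.008],"dr":[0,0,0],"grip":5},{"travel":[-0.005,-0.006,0.008],"dr":[0,0,0],"grip":5}]'; python3 -c "
from h import *
calc(loc(RACK,(-.0215,.085,.148)),.057)"
```

```text
clock: 4.37
tcp_pos: [0.5826, 0.25, 0.149]
eef_rot: [-3.14, -0.084, -0.006]
wrist_force: [-0.5, -0.5, -0.7]
width: 0.0139
grip_force: 30.0
travel [-0.0027 -0.0013  0.005 ] dr [ 0.     -0.0012 -0.001 ] |now [0.5826 0.25   0.149 ] w 0.0139 F [-0.47 -0.53 -0.7 ] t 4.37
```

```bash
python3 -m jog '[{"travel":[0,0,-0.016],"dr":[0,0,0],"grip":5},{"travel":[0,0,-0.032],"dr":[0,0,0],"grip":5},{"travel":[0,0,-0.034],"dr":[0,0,0],"grip":5},{"travel":[-0.03,0,-0.04],"dr":[0,0,0],"grip":5},{"travel":[-0.07,0,-0.048],"dr":[0,0,0],"grip":5},{"travel":[-0.11,0,-0.056],"dr":[0,0,0],"grip":5},{"travel":[-0.15,0,-0.064],"dr":[0,0,0],"grip":5},{"travel":[-0.19,0,-0.072],"dr":[0,0,0],"grip":5},{"travel":[-0.23,0,-0.08],"dr":[0,0,0],"grip":5},{"travel":[-0.27,0,-0.09],"dr":[0,0,0],"grip":5}]'
python3 - <<'E'
from h import *
calc(loc(STAND,(-.16,0,.30)),.1765)
from workcell import viewer
import cv2
s=viewer.snapshot("scene")[:,:,::-1];cv2.imwrite("pics/g2.png",cv2.resize(s[200:350,160:360],(800,600),interpolation=cv2.INTER_CUBIC))
E
```

```text
clock: 5.2
tcp_pos: [0.5278, 0.247, 0.1671]
eef_rot: [-3.14, -0.085, -0.006]
wrist_force: [-0.2, -0.2, -0.4]
width: 0.0139
grip_force: 30.0
travel [-0.3729  2.2296 -0.6659] dr [ 0.0001 -0.0013 -0.039 ] |now [0.5278 0.247  0.1671] w 0.0139 F [-0.16 -0.22 -0.37] t 5.2
```

View pics/g2.png

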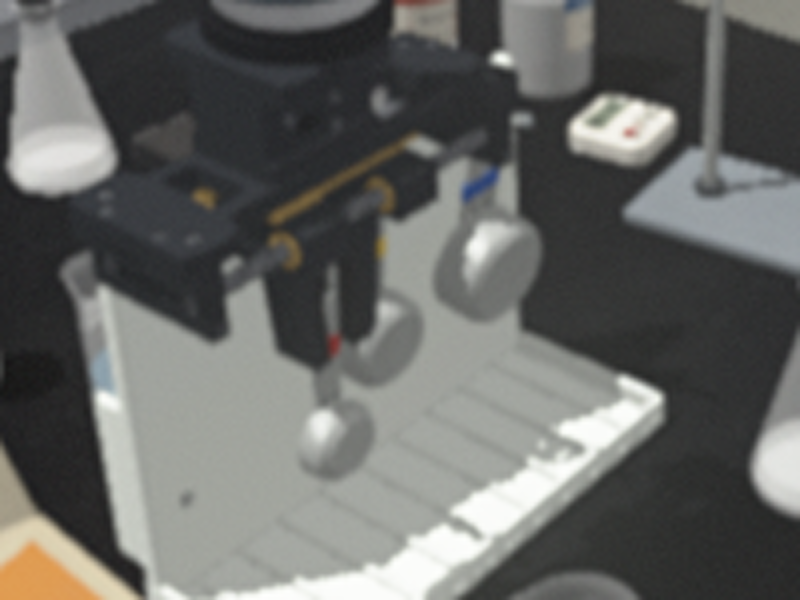

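The scoop is off its peg and held, with the red band at about (333,345) in the crop and the cup clear of the rack. Next I'll raise it and carry it to the stand.

```bash
python3 -m jog '[{"travel":[-0.05,0.05,-0.15],"dr":[0,0,0],"grip":5},{"travel":[-0.1,0.12,-0.3],"dr":[0,0,0],"grip":5},{"travel":[-0.12,0.25,-0.44],"dr":[0,0,0],"grip":5},{"travel":[-0.14,0.4,-0.56],"dr":[0,0,0],"grip":5},{"travel":[-0.16,0.55,-0.64],"dr":[0,0,0],"grip":5},{"travel":[-0.18,0.7,-0.66],"dr":[0,0,0],"grip":5},{"travel":[-0.2,0.85,-0.66],"dr":[0,0,0],"grip":5},{"travel":[-0.22,1,-0.66],"dr":[0,0,0],"grip":5}]'; python3 -m jog '[{"travel":[-0.02,0.15,0],"dr":[0,0,-0.01],"grip":5},{"travel":[-0.04,0.3,0],"dr":[0,0,-0.02],"grip":5},{"travel":[-0.06,0.45,0],"dr":[0,0,-0.03],"grip":5},{"travel":[-0.08,0.6,0],"dr":[0,0,-0.039],"grip":5},{"travel":[-0.1,0.75,0],"dr":[0,0,-0.039],"grip":5},{"travel":[-0.12,0.9,0],"dr":[0,0,-0.039],"grip":5},{"travel":[-0.14,1,0],"dr":[0,0,-0.039],"grip":5},{"travel":[-0.14,1,0],"dr":[0,0,-0.039],"grip":5}]';  python3 - <<'E'
from h import *
calc(loc(STAND,(-.15,0,.186)),.1765)
E
```

```text
clock: 5.92
tcp_pos: [0.4949, 0.0436, 0.2995]
eef_rot: [3.14, 0.084, 0.009]
wrist_force: [1.0, -0.1, -0.2]
width: 0.0138
grip_force: 30.0
clock: 6.58
tcp_pos: [0.4765, -0.1615, 0.2985]
eef_rot: [3.128, 0.265, 0.005]
wrist_force: [0.7, -0.2, 0.2]
width: 0.0141
grip_force: 30.0
travel [0.0152 0.1996 0.5631] dr [ 0.0008 -0.001  -0.0024] |now [ 0.4765 -0.1615  0.2985] w 0.0141 F [ 0.68 -0.16  0.19] t 6.58
```

```bash
python3 -m jog '[{"travel":[0,0.1,0],"dr":[0,0,0],"grip":5},{"travel":[0,0.19,0.07],"dr":[0,0,0],"grip":5},{"travel":[0,0.2,0.17],"dr":[0,0,0],"grip":5},{"travel":[0,0.2,0.28],"dr":[0,0,0],"grip":5},{"travel":[0,0.2,0.38],"dr":[0,0,0],"grip":5},{"travel":[0,0.2,0.47],"dr":[0,0,0],"grip":5},{"travel":[0,0.2,0.53],"dr":[0,0,0],"grip":5},{"travel":[0,0.2,0.56],"dr":[0,0,0],"grip":5},{"travel":[0,0.2,0.56],"dr":[0,0,0],"grip":5},{"travel":[0,0.2,0.56],"dr":[0,0,0],"grip":5}]';python3 -m jog '[{"travel":[0,0,0],"dr":[0,0,0],"grip":5},{"travel":[0,0,0],"dr":[0,0,0],"grip":5},{"travel":[0,0,0],"dr":[0,0,0],"grip":5},{"travel":[0,0,0],"dr":[0,0,0],"grip":5}]'|tail -3;  python3 - <<'E'
from h import *
calc(loc(STAND,(-.15,0,.186)),.1765)
from workcell import viewer
import cv2
s=viewer.snapshot("scene")[:,:,::-1];t=viewer.snapshot("top")[:,:,::-1]
r=lambda i:cv2.resize(i,(400,600),interpolation=cv2.INTER_CUBIC)
cv2.imwrite("pics/g3.png",cv2.hconcat([r(s[140:260,330:410]),r(t[170:290,360:440])]))
E
```

```text
clock: 7.42
tcp_pos: [0.4857, -0.1952, 0.187]
eef_rot: [3.129, 0.277, 0.007]
wrist_force: [0.3, -0.5, -0.4]
width: 0.0139
grip_force: 30.0
wrist_force: [-0.5, 0.3, -0.2]
width: 0.0142
grip_force: 30.0
travel [0.0009 0.0245 0.0058] dr [ 0.0003 -0.0016 -0.0001] |now [ 0.4856 -0.1957  0.1871] w 0.0142 F [-0.54  0.35 -0.25] t 7.75
```

View pics/g3.png

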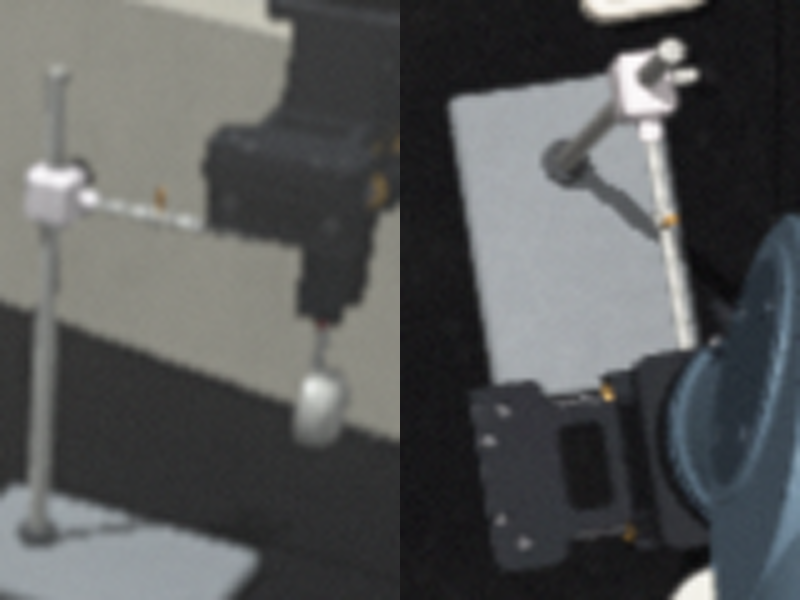

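In the scene crop (left half) the scoop hangs in front of the hook line, cup at (318,405). The gripper hides the tip in both views, so I'll correct y by 5 mm and then thread by force.

```bash
python3 -m jog '[{"travel":[0,0.0245,0],"dr":[0,0,0],"grip":5},{"travel":[0,0.0245,0],"dr":[0,0,0],"grip":5},{"travel":[0,0.0245,0],"dr":[0,0,0],"grip":5},{"travel":[0,0.0245,0],"dr":[0,0,0],"grip":5}]'|tail -3;  python3 -c "
from h import *
calc(loc(STAND,(-.125,0,.186)),.1765)"
```

```text
wrist_force: [0.7, -0.5, -0.9]
width: 0.0142
grip_force: 30.0
travel [0.1276 0.0005 0.0032] dr [ 0.0001 -0.0012 -0.0002] |now [ 0.4861 -0.2005  0.1865] w 0.0142 F [ 0.71 -0.52 -0.88] t 8.18
```

```bash
python3 -m jog '[{"travel":[0.03,0,0],"dr":[0,0,0],"grip":5},{"travel":[0.06,0,0],"dr":[0,0,0],"grip":5},{"travel":[0.09,0,0],"dr":[0,0,0],"grip":5},{"travel":[0.115,0,0],"dr":[0,0,0],"grip":5},{"travel":[0.13,0,0],"dr":[0,0,0],"grip":5},{"travel":[0.145,0,0],"dr":[0,0,0],"grip":5},{"travel":[0.16,0,0],"dr":[0,0,0],"grip":5},{"travel":[0.17,0,0],"dr":[0,0,0],"grip":5},{"travel":[0.17,0,0],"dr":[0,0,0],"grip":5}]'|tail -3;  python3 -c "
from h import *
calc(loc(STAND,(-.105,0,.180)),.1765)"
```

```text
wrist_force: [0.5, 0.6, 0.7]
width: 0.0137
grip_force: 30.0
travel [0.0552 0.0012 0.0339] dr [ 0.0002 -0.0014 -0.    ] |now [ 0.52   -0.1943  0.1867] w 0.0137 F [0.5  0.57 0.75] t 8.93
```

```bash
python3 -m jog '[{"travel":[0.015,0,0.005],"dr":[0,0,0],"grip":5},{"travel":[0.03,0,0.015],"dr":[0,0,0],"grip":5},{"travel":[0.045,0,0.025],"dr":[0,0,0],"grip":5},{"travel":[0.06,0,0.04],"dr":[0,0,0],"grip":5},{"travel":[0.075,0,0.05],"dr":[0,0,0],"grip":5},{"travel":[0.09,0,0.055],"dr":[0,0,0],"grip":5},{"travel":[0.09,0,0.055],"dr":[0,0,0],"grip":5}]'|tail -3;  python3 -c "
from h import *
calc(loc(STAND,(-.08,0,.175)),.1765)"
```

```text
wrist_force: [0.1, 0.4, 0.3]
width: 0.014
grip_force: 30.0
travel [0.0892 0.0022 0.0027] dr [ 0.     -0.0013  0.0001] |now [ 0.5379 -0.191   0.1755] w 0.014 F [0.13 0.36 0.26] t 9.52
```

```bash
p(){ grep -E "tcp_pos|wrist"; }
python3 -m jog '[{"travel":[0,0.008,0],"dr":[0,0,0],"grip":5},{"travel":[0,0.013,0],"dr":[0,0,0],"grip":5},{"travel":[0,0.013,0],"dr":[0,0,0],"grip":5}]'|p; python3 -m jog '[{"travel":[0,0.005,0],"dr":[0,0,0],"grip":5},{"travel":[0,0.005,0],"dr":[0,0,0],"grip":5},{"travel":[0,0.005,0],"dr":[0,0,0],"grip":5}]'|p;  python3 -m jog '[{"travel":[0,-0.01,0],"dr":[0,0,0],"grip":5},{"travel":[0,-0.02,0],"dr":[0,0,0],"grip":5},{"travel":[0,-0.03,0],"dr":[0,0,0],"grip":5},{"travel":[0,-0.031,0],"dr":[0,0,0],"grip":5},{"travel":[0,-0.031,0],"dr":[0,0,0],"grip":5}]'|p; python3 -m jog '[{"travel":[0,-0.005,0],"dr":[0,0,0],"grip":5},{"travel":[0,-0.005,0],"dr":[0,0,0],"grip":5},{"travel":[0,-0.005,0],"dr":[0,0,0],"grip":5}]'|p;python3 -m jog '[{"travel":[0,0.018,0],"dr":[0,0,0],"grip":5},{"travel":[0,0.018,0],"dr":[0,0,0],"grip":5},{"travel":[0,0.018,0],"dr":[0,0,0],"grip":5}]'|p
```

```text
tcp_pos: [0.5377, -0.1944, 0.1759]
wrist_force: [0.2, -0.5, -1.1]
tcp_pos: [0.538, -0.1949, 0.1759]
wrist_force: [-0.0, -0.0, -0.8]
tcp_pos: [0.537, -0.1893, 0.1759]
wrist_force: [0.7, -2.0, -0.8]
tcp_pos: [0.5369, -0.1889, 0.176]
wrist_force: [1.2, -4.8, -2.1]
tcp_pos: [0.5373, -0.1907, 0.1757]
wrist_force: [-0.4, 0.3, -0.8]
```

```bash
sed -i 's/STAND=\[.6343,-.1742/STAND=[.6343,-.1750/' h.py; python3 -c "
from h import *
calc(loc(STAND,(-.065,0,.175)),.1765)"
```

```text
travel [0.1664 0.0079 0.004 ] dr [-0.0002 -0.0012 -0.    ] |now [ 0.5373 -0.1907  0.1757] w 0.014 F [-0.43  0.29 -0.76] t 10.93
```

```bash
p(){ grep -E "tcp_pos|wrist"; }
python3 -m jog '[{"travel":[0.02,0.008,0],"dr":[0,0,0],"grip":5},{"travel":[0.045,0.008,0],"dr":[0,0,0],"grip":5},{"travel":[0.07,0.008,0],"dr":[0,0,0],"grip":5},{"travel":[0.095,0.008,0],"dr":[0,0,0],"grip":5},{"travel":[0.12,0.008,0],"dr":[0,0,0],"grip":5},{"travel":[0.14,0.008,0],"dr":[0,0,0],"grip":5},{"travel":[0.155,0.008,0],"dr":[0,0,0],"grip":5},{"travel":[0.155,0.008,0],"dr":[0,0,0],"grip":5}]'|p; python3 -m jog '[{"travel":[0.01,0,0],"dr":[0,0,0],"grip":5},{"travel":[0.02,0,0],"dr":[0,0,0],"grip":5},{"travel":[0.02,0,0],"dr":[0,0,0],"grip":5}]'|p;python3 -m jog '[{"travel":[0.007,0,0],"dr":[0,0,0],"grip":5},{"travel":[0.015,0,0],"dr":[0,0,0],"grip":5},{"travel":[0.015,0,0],"dr":[0,0,0],"grip":5}]'|p; python3 -c "
from h import *
calc(loc(STAND,(-.059,0,.175)),.1765)"
```

```text
tcp_pos: [0.5689, -0.187, 0.1759]
wrist_force: [0.7, -0.1, -0.5]
tcp_pos: [0.5724, -0.1867, 0.176]
wrist_force: [0.5, 0.4, -0.3]
tcp_pos: [0.575, -0.1863, 0.1759]
wrist_force: [-0.7, -1.2, -0.2]
travel [ 0.007  -0.0036  0.0046] dr [ 0.0002 -0.0011 -0.0001] |now [ 0.575  -0.1863  0.1759] w 0.0139 F [-0.7  -1.16 -0.17] t 12.1
```

```bash
p(){ grep -E "tcp_pos|wrist"; }
for i in 1; do python3 -m jog '[{"travel":[0.005,0,0],"dr":[0,0,0],"grip":5},{"travel":[0.005,0,0],"dr":[0,0,0],"grip":5}]'|p; python3 -m jog '[{"travel":[0.005,0,0],"dr":[0,0,0],"grip":5},{"travel":[0.005,0,0],"dr":[0,0,0],"grip":5}]'|p; python3 -m jog '[{"travel":[0.005,0,0],"dr":[0,0,0],"grip":5},{"travel":[0.005,0,0],"dr":[0,0,0],"grip":5}]'|p; python3 -m jog '[{"travel":[0.005,0,0],"dr":[0,0,0],"grip":5},{"travel":[0.005,0,0],"dr":[0,0,0],"grip":5}]'|p; done;  python3 -c "
from h import *
calc(loc(STAND,(-.059,0,.175)),.1765)"
```

```text
tcp_pos: [0.5755, -0.1863, 0.1758]
wrist_force: [-2.0, -0.0, 0.5]
tcp_pos: [0.5763, -0.1861, 0.1758]
wrist_force: [-4.8, -0.2, 0.6]
tcp_pos: [0.5769, -0.186, 0.1757]
wrist_force: [-5.8, -1.7, 2.1]
tcp_pos: [0.5774, -0.186, 0.1756]
wrist_force: [-6.7, -1.1, 2.6]
travel [-0.0053 -0.004   0.0031] dr [ 0.     -0.0002 -0.0003] |now [ 0.5774 -0.186   0.1756] w 0.0143 F [-6.68 -1.08  2.61] t 12.77
```

```bash
p(){ grep -E "tcp_pos|wrist"; }
python3 -m jog '[{"travel":[-0.007,0,0.008],"dr":[0,0,0],"grip":5},{"travel":[-0.007,0,0.018],"dr":[0,0,0],"grip":5},{"travel":[-0.007,0,0.018],"dr":[0,0,0],"grip":5}]'|p; python3 -m jog '[{"travel":[0,0,0.005],"dr":[0,0,0],"grip":5},{"travel":[0,0,0.005],"dr":[0,0,0],"grip":5}]'|p; python3 -m jog '[{"travel":[0,0,0.005],"dr":[0,0,0],"grip":5},{"travel":[0,0,0.005],"dr":[0,0,0],"grip":5}]'|p; python3 -m jog '[{"travel":[0,0,0.005],"dr":[0,0,0],"grip":5},{"travel":[0,0,0.005],"dr":[0,0,0],"grip":5}]'|p
```

```text
tcp_pos: [0.5766, -0.1862, 0.1718]
wrist_force: [-3.7, -1.1, -2.3]
tcp_pos: [0.5768, -0.1861, 0.171]
wrist_force: [-5.8, -0.9, 1.3]
tcp_pos: [0.577, -0.1862, 0.1705]
wrist_force: [-6.0, -1.7, 3.3]
tcp_pos: [0.5772, -0.1862, 0.1701]
wrist_force: [-8.1, -1.5, 7.1]
```

```bash
p(){ grep -E "tcp_pos|wrist|width"; }
python3 -m jog '[{"travel":[-0.006,0,-0.002],"dr":[0,0,0],"grip":5},{"travel":[-0.006,0,-0.002],"dr":[0,0,0],"grip":5},{"travel":[-0.006,0,-0.002],"dr":[0,0,0],"grip":15},{"travel":[-0.006,0,-0.002],"dr":[0,0,0],"grip":17},{"travel":[-0.006,0,-0.002],"dr":[0,0,0],"grip":20},{"travel":[-0.006,0,-0.002],"dr":[0,0,0],"grip":25},{"travel":[-0.006,0,-0.002],"dr":[0,0,0],"grip":32},{"travel":[-0.006,0,-0.002],"dr":[0,0,0],"grip":38},{"travel":[-0.006,0,-0.002],"dr":[0,0,0],"grip":40},{"travel":[-0.006,0,-0.002],"dr":[0,0,0],"grip":40}]'|p; python3 -m jog '[{"travel":[0,0,-0.03],"dr":[0,0,0],"grip":40},{"travel":[0,0,-0.1],"dr":[0,0,0],"grip":40},{"travel":[0,0,-0.2],"dr":[0,0,0],"grip":40},{"travel":[0,0,-0.3],"dr":[0,0,0],"grip":40},{"travel":[0,0,-0.4],"dr":[0,0,0],"grip":40},{"travel":[0,0,-0.5],"dr":[0,0,0],"grip":40},{"travel":[0,0,-0.6],"dr":[0,0,0],"grip":40},{"travel":[-0.1,-0.1,-0.7],"dr":[0,0,0],"grip":40},{"travel":[-0.2,-0.25,-0.7],"dr":[0,0,0.02],"grip":40},{"travel":[-0.2,-0.4,-0.7],"dr":[0,0,0.038],"grip":40}]'|p
python3 - <<'E'
from h import *
calc(loc(RACK,(-.0215,0,.25)),.057)
from workcell import viewer
import cv2
s=viewer.snapshot("scene")[:,:,::-1];t=viewer.snapshot("top")[:,:,::-1]
r=lambda i:cv2.resize(i,(400,600),interpolation=cv2.INTER_CUBIC)
cv2.imwrite("pics/g4.png",cv2.hconcat([r(s[140:260,330:410]),r(t[170:290,360:440])]))
E
```

```text
tcp_pos: [0.5765, -0.1859, 0.1697]
wrist_force: [0.2, 0.7, 0.3]
width: 0.04
tcp_pos: [0.5202, -0.1156, 0.3112]
wrist_force: [0.6, -0.5, -0.9]
width: 0.0402
travel [ 0.4014 -1.3869  0.3056] dr [ 0.0006 -0.0016 -0.0023] |now [ 0.5202 -0.1156  0.3112] w 0.0402 F [ 0.63 -0.47 -0.93] t 15.18
```

View pics/g4.png

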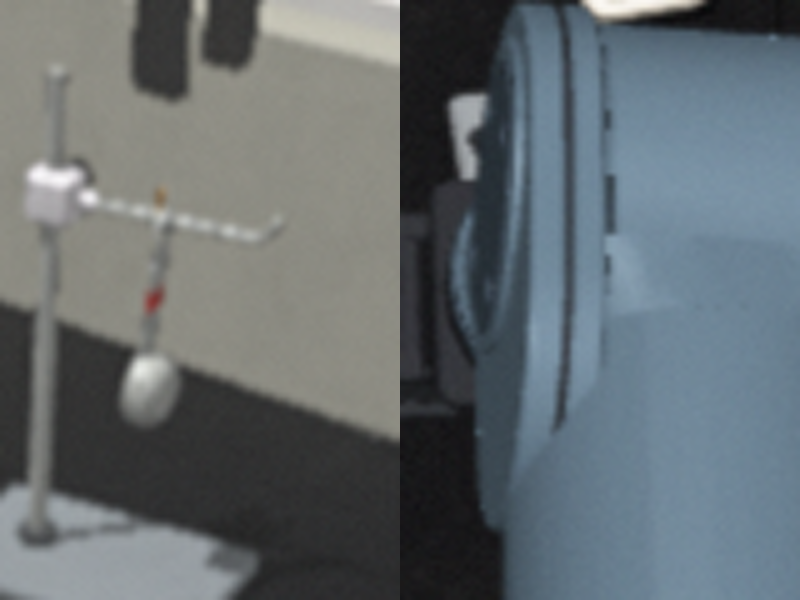

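The small scoop hangs on the hook at the brass pin, slot near (162,215) and cup at (150,390), leaning slightly towards the upright as expected. Next is the medium scoop.

```bash
p(){ grep -E "tcp_pos|wrist|width"; }
python3 -m jog '[{"travel":[0.03,-0.12,0],"dr":[0,0,0],"grip":44},{"travel":[0.06,-0.27,0],"dr":[0,0,0],"grip":44},{"travel":[0.1,-0.42,0],"dr":[0,0,0],"grip":44},{"travel":[0.14,-0.57,0],"dr":[0,0,0],"grip":44},{"travel":[0.19,-0.72,0],"dr":[0,0,0],"grip":44},{"travel":[0.24,-0.86,0],"dr":[0,0,0],"grip":44},{"travel":[0.3,-1,0],"dr":[0,0,0],"grip":44},{"travel":[0.3,-1,0],"dr":[0,0,0],"grip":44}]'|p; python3 -m jog '[{"travel":[0.03,-0.12,0],"dr":[0,0,0],"grip":44},{"travel":[0.06,-0.24,0.03],"dr":[0,0,0],"grip":44},{"travel":[0.1,-0.35,0.1],"dr":[0,0,0],"grip":44},{"travel":[0.1,-0.387,0.2],"dr":[0,0,0],"grip":44},{"travel":[0.1,-0.387,0.3],"dr":[0,0,0],"grip":44},{"travel":[0.1,-0.387,0.3],"dr":[0,0,0],"grip":44},{"travel":[0.1,-0.387,0.3],"dr":[0,0,0],"grip":44}]'|p
python3 - <<'E'
from h import *
calc(loc(RACK,(-.0215,0,.149)),.057)
E
```

```text
tcp_pos: [0.5719, 0.0958, 0.3102]
wrist_force: [-1.6, 0.8, -0.2]
width: 0.0441
tcp_pos: [0.5867, 0.1661, 0.2494]
wrist_force: [-0.4, -0.5, 0.5]
width: 0.044
travel [-2.000e-04  3.100e-03  5.019e-01] dr [ 0.0003 -0.0007 -0.0002] |now [0.5867 0.1661 0.2494] w 0.044 F [-0.4  -0.47  0.55] t 16.53
```

```bash
p(){ grep -E "tcp_pos|wrist|width"; }
python3 -m jog '[{"travel":[0,0.002,0.08],"dr":[0,0,0],"grip":44},{"travel":[0,0.002,0.18],"dr":[0,0,0],"grip":44},{"travel":[0,0.002,0.28],"dr":[0,0,0],"grip":44},{"travel":[0,0.002,0.38],"dr":[0,0,0],"grip":44},{"travel":[0,0.002,0.46],"dr":[0,0,0],"grip":44},{"travel":[0,0.002,0.5],"dr":[0,0,0],"grip":40},{"travel":[0,0.002,0.5],"dr":[0,0,0],"grip":36},{"travel":[0,0.002,0.5],"dr":[0,0,0],"grip":36},{"travel":[0,0.002,0.5],"dr":[0,0,0],"grip":36},{"travel":[0,0.002,0.5],"dr":[0,0,0],"grip":36}]'|p;  python3 - <<'E'
from h import *
calc(loc(RACK,(-.0215,0,.149)),.057)
E
```

```text
tcp_pos: [0.5883, 0.1671, 0.1514]
wrist_force: [0.1, -0.0, -0.5]
width: 0.0357
travel [-0.0074  0.0081  0.0122] dr [-0.0002 -0.0021 -0.0001] |now [0.5883 0.1671 0.1514] w 0.0357 F [ 0.1  -0.01 -0.49] t 17.37
```

```bash
p(){ grep -E "tcp_pos|wrist|width"; }
python3 -m jog '[{"travel":[-0.005,0.008,0.008],"dr":[0,0,0],"grip":34},{"travel":[-0.005,0.008,0.008],"dr":[0,0,0],"grip":32},{"travel":[-0.005,0.008,0.008],"dr":[0,0,0],"grip":26},{"travel":[-0.005,0.008,0.008],"dr":[0,0,0],"grip":18},{"travel":[-0.005,0.008,0.008],"dr":[0,0,0],"grip":10},{"travel":[-0.005,0.008,0.008],"dr":[0,0,0],"grip":10},{"travel":[-0.005,0.008,0.008],"dr":[0,0,0],"grip":10}]'|p
python3 - <<'E'
from h import *
calc(loc(RACK,(-.0215,0,.149)),.057)
E
```

```text
tcp_pos: [0.5865, 0.1652, 0.1484]
wrist_force: [0.6, 0.8, 0.6]
width: 0.02
travel [ 0.0021 -0.0006 -0.0032] dr [-0.     -0.0014 -0.0001] |now [0.5865 0.1652 0.1484] w 0.02 F [0.64 0.8  0.61] t 17.95
```

```bash
p(){ grep -E "tcp_pos|wrist|width"; }
python3 -m jog '[{"travel":[0,0,-0.016],"dr":[0,0,0],"grip":10},{"travel":[0,0,-0.032],"dr":[0,0,0],"grip":10},{"travel":[0,0,-0.034],"dr":[0,0,0],"grip":10},{"travel":[-0.03,0,-0.04],"dr":[0,0,0],"grip":10},{"travel":[-0.07,0,-0.048],"dr":[0,0,0],"grip":10},{"travel":[-0.11,0,-0.056],"dr":[0,0,0],"grip":10},{"travel":[-0.15,0,-0.064],"dr":[0,0,0],"grip":10},{"travel":[-0.19,0,-0.072],"dr":[0,0,0],"grip":10},{"travel":[-0.23,0,-0.08],"dr":[0,0,0],"grip":10},{"travel":[-0.28,0,-0.09],"dr":[0,0,0],"grip":10}]'|p; python3 -m jog '[{"travel":[-0.05,0.02,-0.15],"dr":[0,0,0],"grip":10},{"travel":[-0.1,0.08,-0.3],"dr":[0,0,0],"grip":10},{"travel":[-0.12,0.2,-0.44],"dr":[0,0,0],"grip":10},{"travel":[-0.14,0.35,-0.56],"dr":[0,0,0],"grip":10},{"travel":[-0.16,0.5,-0.64],"dr":[0,0,0],"grip":10},{"travel":[-0.18,0.65,-0.66],"dr":[0,0,0],"grip":10},{"travel":[-0.2,0.8,-0.66],"dr":[0,0,0],"grip":10},{"travel":[-0.22,0.95,-0.66],"dr":[0,0,-0.01],"grip":10},{"travel":[-0.22,1,-0.66],"dr":[0,0,-0.02],"grip":10}]'|p;python3 - <<'E'
from h import *
calc(loc(STAND,(-.15,0,.30)),.1765)
E
```

```text
tcp_pos: [0.5297, 0.162, 0.1663]
wrist_force: [-0.3, -0.5, -0.9]
width: 0.0197
tcp_pos: [0.4959, -0.0452, 0.298]
wrist_force: [0.5, -1.0, -1.3]
width: 0.02
travel [-0.1356  0.7701 -0.0082] dr [ 0.0009 -0.0011 -0.0195] |now [ 0.4959 -0.0452  0.298 ] w 0.02 F [ 0.55 -1.03 -1.32] t 19.53
```

```bash
p(){ grep -E "tcp_pos|wrist|width"; }
python3 -m jog '[{"travel":[-0.05,0.15,0],"dr":[0,0,-0.01],"grip":10},{"travel":[-0.09,0.3,0],"dr":[0,0,-0.0195],"grip":10},{"travel":[-0.12,0.45,0],"dr":[0,0,-0.0195],"grip":10},{"travel":[-0.14,0.6,0],"dr":[0,0,-0.0195],"grip":10},{"travel":[-0.14,0.72,0.05],"dr":[0,0,-0.0195],"grip":10},{"travel":[-0.14,0.77,0.15],"dr":[0,0,-0.0195],"grip":10},{"travel":[-0.14,0.77,0.27],"dr":[0,0,-0.0195],"grip":10},{"travel":[-0.14,0.77,0.38],"dr":[0,0,-0.0195],"grip":10},{"travel":[-0.14,0.77,0.48],"dr":[0,0,-0.0195],"grip":10},{"travel":[-0.14,0.77,0.55],"dr":[0,0,-0.0195],"grip":10}]'|p; python3 -m jog '[{"travel":[0,0,0],"dr":[0,0,0],"grip":10},{"travel":[0,0,0],"dr":[0,0,0],"grip":10},{"travel":[0,0,0],"dr":[0,0,0],"grip":10},{"travel":[0,0,0],"dr":[0,0,0],"grip":10},{"travel":[0,0,0],"dr":[0,0,0],"grip":10}]'|p;python3 - <<'E'
from h import *
calc(loc(STAND,(-.15,0,.186)),.1765)
E
```

```text
tcp_pos: [0.4869, -0.1958, 0.1861]
wrist_force: [0.2, 0.5, -1.4]
width: 0.0203
tcp_pos: [0.489, -0.1966, 0.189]
wrist_force: [-0.5, 0.5, -0.9]
width: 0.0199
travel [-0.016   0.0212  0.0148] dr [ 0.0005 -0.0019  0.0014] |now [ 0.489  -0.1966  0.189 ] w 0.0199 F [-0.55  0.47 -0.93] t 20.78
```

Fix y, settle, then thread as before.

```bash
p(){ grep -E "tcp_pos|wrist|width"; }
python3 -m jog '[{"travel":[0,0.021,0.01],"dr":[0,0,0],"grip":10},{"travel":[0,0.021,0.01],"dr":[0,0,0],"grip":10},{"travel":[0,0.021,0.01],"dr":[0,0,0],"grip":10},{"travel":[0,0.021,0.01],"dr":[0,0,0],"grip":10},{"travel":[0,0.021,0.01],"dr":[0,0,0],"grip":10}]'|p;python3 - <<'E'
from h import *
calc(loc(STAND,(-.116,0,.186)),.1765)
E
```

```text
tcp_pos: [0.4891, -0.2005, 0.1858]
wrist_force: [0.2, -0.1, -0.9]
width: 0.02
travel [ 0.1571  0.0028 -0.0004] dr [ 0.0001 -0.0013  0.0014] |now [ 0.4891 -0.2005  0.1858] w 0.02 F [ 0.17 -0.06 -0.88] t 21.2
```

```bash
p(){ grep -E "tcp_pos|wrist|width"; }
python3 -m jog '[{"travel":[0.03,0.003,0],"dr":[0,0,0],"grip":10},{"travel":[0.06,0.003,0],"dr":[0,0,0],"grip":10},{"travel":[0.085,0.003,0],"dr":[0,0,0],"grip":10},{"travel":[0.11,0.003,0],"dr":[0,0,0],"grip":10},{"travel":[0.125,0.003,0],"dr":[0,0,0],"grip":10},{"travel":[0.14,0.003,0],"dr":[0,0,0],"grip":10},{"travel":[0.155,0.003,0],"dr":[0,0,0],"grip":10},{"travel":[0.155,0.003,0],"dr":[0,0,0],"grip":10},{"travel":[0.155,0.003,0],"dr":[0,0,0],"grip":10}]'|p;python3 - <<'E'
from h import *
calc(loc(STAND,(-.098,0,.1755)),.1765)
E
```

```text
tcp_pos: [0.5197, -0.1955, 0.1858]
wrist_force: [0.4, 0.5, -1.4]
width: 0.0198
travel [0.0921 0.0003 0.052 ] dr [ 0.0001 -0.0012  0.0014] |now [ 0.5197 -0.1955  0.1858] w 0.0198 F [ 0.41  0.46 -1.35] t 21.95
```

```bash
p(){ grep -E "tcp_pos|wrist|width"; }
python3 -m jog '[{"travel":[0.015,0,0.005],"dr":[0,0,0],"grip":10},{"travel":[0.03,0,0.015],"dr":[0,0,0],"grip":10},{"travel":[0.045,0,0.025],"dr":[0,0,0],"grip":10},{"travel":[0.06,0,0.04],"dr":[0,0,0],"grip":10},{"travel":[0.075,0,0.05],"dr":[0,0,0],"grip":10},{"travel":[0.09,0,0.062],"dr":[0,0,0],"grip":10},{"travel":[0.09,0,0.062],"dr":[0,0,0],"grip":10},{"travel":[0.09,0,0.062],"dr":[0,0,0],"grip":10}]'|p;python3 - <<'E'
from h import *
calc(loc(STAND,(-.070,0,.1725)),.1765)
E
```

```text
tcp_pos: [0.5375, -0.1921, 0.1734]
wrist_force: [0.4, -0.9, -1.2]
width: 0.0199
travel [0.1413 0.0013 0.005 ] dr [ 0.0001 -0.0012  0.0015] |now [ 0.5375 -0.1921  0.1734] w 0.0199 F [ 0.43 -0.91 -1.24] t 22.62
```

```bash
p(){ grep -E "tcp_pos|wrist"; }
python3 -m jog '[{"travel":[0.02,0,0],"dr":[0,0,0],"grip":10},{"travel":[0.04,0,0],"dr":[0,0,0],"grip":10},{"travel":[0.06,0,0],"dr":[0,0,0],"grip":10},{"travel":[0.08,0,0],"dr":[0,0,0],"grip":10},{"travel":[0.1,0,0],"dr":[0,0,0],"grip":10},{"travel":[0.12,0,0],"dr":[0,0,0],"grip":10},{"travel":[0.14,0,0],"dr":[0,0,0],"grip":10},{"travel":[0.14,0,0],"dr":[0,0,0],"grip":10},{"travel":[0.14,0,0],"dr":[0,0,0],"grip":10}]'|p; python3 -m jog '[{"travel":[0.01,0,0],"dr":[0,0,0],"grip":10},{"travel":[0.015,0,0],"dr":[0,0,0],"grip":10},{"travel":[0.015,0,0],"dr":[0,0,0],"grip":10}]'|p
python3 - <<'E'
from h import *
calc(loc(STAND,(-.0637,0,.1725)),.1765)
E
```

```text
tcp_pos: [0.5652, -0.1871, 0.1737]
wrist_force: [-0.4, 0.2, -1.4]
tcp_pos: [0.5681, -0.1867, 0.1738]
wrist_force: [0.4, 0.0, -1.5]
travel [0.0176 0.0006 0.0064] dr [ 0.0002 -0.0013  0.0014] |now [ 0.5681 -0.1867  0.1738] w 0.02 F [ 0.41  0.04 -1.52] t 23.62
```

```bash
p(){ grep -E "tcp_pos|wrist"; }
python3 -m jog '[{"travel":[0.007,0,0],"dr":[0,0,0],"grip":10},{"travel":[0.01,0,0.005],"dr":[0,0,0],"grip":10},{"travel":[0.01,0,0.005],"dr":[0,0,0],"grip":10}]'|p; python3 -m jog '[{"travel":[0.005,0,0],"dr":[0,0,0],"grip":10},{"travel":[0.005,0,0],"dr":[0,0,0],"grip":10}]'|p;python3 -m jog '[{"travel":[0.005,0,0],"dr":[0,0,0],"grip":10},{"travel":[0.005,0,0],"dr":[0,0,0],"grip":10}]'|p;python3 - <<'E'
from h import *
calc(loc(STAND,(-.0637,0,.1725)),.1765)
E
```

```text
tcp_pos: [0.5699, -0.1863, 0.1726]
wrist_force: [-0.2, 0.3, -1.0]
tcp_pos: [0.5708, -0.1862, 0.1727]
wrist_force: [-0.3, -1.1, -0.3]
tcp_pos: [0.5713, -0.1862, 0.1725]
wrist_force: [-1.7, -0.9, -0.8]
travel [0.0014 0.0004 0.    ] dr [ 0.0001 -0.0008  0.0013] |now [ 0.5713 -0.1862  0.1725] w 0.0197 F [-1.73 -0.89 -0.77] t 24.2
```

```bash
p(){ grep -E "tcp_pos|wrist"; }
python3 -m jog '[{"travel":[0.005,0,0],"dr":[0,0,0],"grip":10},{"travel":[0.005,0,0],"dr":[0,0,0],"grip":10}]'|p; python3 -m jog '[{"travel":[0,0,0.005],"dr":[0,0,0],"grip":10},{"travel":[0,0,0.005],"dr":[0,0,0],"grip":10}]'|p;python3 -m jog '[{"travel":[0,0,0.005],"dr":[0,0,0],"grip":10},{"travel":[0,0,0.005],"dr":[0,0,0],"grip":10}]'|p;python3 -m jog '[{"travel":[0,0,0.004],"dr":[0,0,0],"grip":10},{"travel":[0,0,0.004],"dr":[0,0,0],"grip":10}]'|p
```

```text
tcp_pos: [0.572, -0.186, 0.1724]
wrist_force: [-4.0, -1.0, -0.0]
tcp_pos: [0.5723, -0.1861, 0.1717]
wrist_force: [-5.6, -0.6, 2.1]
tcp_pos: [0.5725, -0.1861, 0.1712]
wrist_force: [-7.0, 0.6, 5.2]
tcp_pos: [0.5725, -0.1861, 0.1701]
wrist_force: [-3.7, -1.0, -0.3]
```

```bash
p(){ grep -E "tcp_pos|wrist"; }
python3 -m jog '[{"travel":[0,0,0.004],"dr":[0,0,0],"grip":10},{"travel":[0,0,0.004],"dr":[0,0,0],"grip":10}]'|p;python3 -m jog '[{"travel":[0,0,0.004],"dr":[0,0,0],"grip":10},{"travel":[0,0,0.004],"dr":[0,0,0],"grip":10}]'|p
```

```text
tcp_pos: [0.5728, -0.1861, 0.1696]
wrist_force: [-5.5, -1.0, 5.1]
tcp_pos: [0.573, -0.1862, 0.1694]
wrist_force: [-7.0, -1.2, 9.3]
```

```bash
p(){ grep -E "tcp_pos|wrist|width"; }
python3 -m jog '[{"travel":[-0.005,0,-0.005],"dr":[0,0,0],"grip":10},{"travel":[-0.005,0,-0.005],"dr":[0,0,0],"grip":10},{"travel":[-0.005,0,-0.005],"dr":[0,0,0],"grip":20},{"travel":[-0.005,0,-0.005],"dr":[0,0,0],"grip":23},{"travel":[-0.005,0,-0.005],"dr":[0,0,0],"grip":26},{"travel":[-0.005,0,-0.005],"dr":[0,0,0],"grip":32},{"travel":[-0.005,0,-0.005],"dr":[0,0,0],"grip":38},{"travel":[-0.005,0,-0.005],"dr":[0,0,0],"grip":44},{"travel":[-0.005,0,-0.005],"dr":[0,0,0],"grip":46},{"travel":[-0.005,0,-0.005],"dr":[0,0,0],"grip":46}]'|p; python3 -m jog '[{"travel":[0,0,-0.03],"dr":[0,0,0],"grip":46},{"travel":[0,0,-0.1],"dr":[0,0,0],"grip":46},{"travel":[0,0,-0.2],"dr":[0,0,0],"grip":46},{"travel":[0,0,-0.3],"dr":[0,0,0],"grip":46},{"travel":[0,0,-0.4],"dr":[0,0,0],"grip":46},{"travel":[0,0,-0.5],"dr":[0,0,0],"grip":46},{"travel":[0,0,-0.6],"dr":[0,0,0],"grip":46},{"travel":[-0.1,-0.1,-0.7],"dr":[0,0,0],"grip":46},{"travel":[-0.1,-0.25,-0.7],"dr":[0,0,0.02],"grip":46},{"travel":[-0.1,-0.4,-0.7],"dr":[0,0,0.038],"grip":46}]'|p
python3 - <<'E'
from h import *
calc(loc(RACK,(-.0215,-.085,.25)),.057)
from workcell import viewer
import cv2
s=viewer.snapshot("scene")[:,:,::-1];cv2.imwrite("pics/g5.png",cv2.resize(s[130:250,310:410],(600,720)[:2] and (500,600),interpolation=cv2.INTER_CUBIC))
# compare difference region numerically: yellow band location
hsv=cv2.cvtColor(s,cv2.COLOR_BGR2HSV);m=cv2.inRange(hsv,(18,110,90),(32,255,255))[150:260,320:390]
print("yellow px",np.argwhere(m).mean(0)+[150,320] if m.any() else None,m.sum()//255)
m=cv2.inRange(hsv,(0,120,60),(8,255,255))[150:260,320:390];print("red",m.sum()//255)
E
```

```text
tcp_pos: [0.572, -0.1859, 0.1693]
wrist_force: [0.2, -0.1, -0.5]
width: 0.046
tcp_pos: [0.5372, -0.1114, 0.3112]
wrist_force: [0.0, 1.4, -0.6]
width: 0.0459
travel [ 0.3236 -0.9434  0.3071] dr [ 0.0004 -0.0023 -0.0005] |now [ 0.5372 -0.1114  0.3112] w 0.0459 F [ 0.02  1.42 -0.63] t 26.87
yellow px [200.36363636 360.18181818] 11
red 0
```

```bash
p(){ grep -E "tcp_pos|wrist|width"; }
python3 -m jog '[{"travel":[0.03,-0.12,0],"dr":[0,0,0],"grip":50},{"travel":[0.06,-0.27,0],"dr":[0,0,0],"grip":50},{"travel":[0.1,-0.42,0],"dr":[0,0,0],"grip":50},{"travel":[0.15,-0.57,0],"dr":[0,0,0],"grip":50},{"travel":[0.2,-0.72,0],"dr":[0,0,0],"grip":50},{"travel":[0.26,-0.86,0.1],"dr":[0,0,0],"grip":50},{"travel":[0.32,-0.94,0.2],"dr":[0,0,0],"grip":50},{"travel":[0.32,-0.94,0.3],"dr":[0,0,0],"grip":50},{"travel":[0.32,-0.94,0.3],"dr":[0,0,0],"grip":50},{"travel":[0.32,-0.94,0.3],"dr":[0,0,0],"grip":50}]'|p
python3 - <<'E'
from h import *
calc(loc(RACK,(-.0215,-.085,.149)),.057)
E
```

```text
tcp_pos: [0.5892, 0.0801, 0.2491]
wrist_force: [0.8, 0.5, 0.1]
width: 0.0498
travel [ 0.0119 -0.0015  0.5004] dr [ 0.0002 -0.0006  0.0015] |now [0.5892 0.0801 0.2491] w 0.0498 F [0.77 0.49 0.05] t 27.75
```

```bash
p(){ grep -E "tcp_pos|wrist|width"; }
python3 -m jog '[{"travel":[0.006,-0.002,0.08],"dr":[0,0,0],"grip":50},{"travel":[0.006,-0.002,0.18],"dr":[0,0,0],"grip":50},{"travel":[0.006,-0.002,0.28],"dr":[0,0,0],"grip":50},{"travel":[0.006,-0.002,0.38],"dr":[0,0,0],"grip":50},{"travel":[0.006,-0.002,0.46],"dr":[0,0,0],"grip":50},{"travel":[0.006,-0.002,0.505],"dr":[0,0,0],"grip":46},{"travel":[0.006,-0.002,0.505],"dr":[0,0,0],"grip":42},{"travel":[0.006,-0.002,0.505],"dr":[0,0,0],"grip":42},{"travel":[0.006,-0.002,0.505],"dr":[0,0,0],"grip":42},{"travel":[0.006,-0.002,0.505],"dr":[0,0,0],"grip":42}]'|p;  python3 - <<'E'
from h import *
calc(loc(RACK,(-.0215,-.085,.149)),.057)
E
```

```text
tcp_pos: [0.5924, 0.0812, 0.15]
wrist_force: [-1.0, -0.2, -0.6]
width: 0.0419
travel [-0.0033  0.0034  0.0051] dr [-0.0001 -0.0021  0.0014] |now [0.5924 0.0812 0.15  ] w 0.0419 F [-0.96 -0.21 -0.61] t 28.58
```

```bash
p(){ grep -E "tcp_pos|wrist|width"; }
python3 -m jog '[{"travel":[0,0.003,0.002],"dr":[0,0,0],"grip":40},{"travel":[0,0.003,0.002],"dr":[0,0,0],"grip":36},{"travel":[0,0.003,0.002],"dr":[0,0,0],"grip":30},{"travel":[0,0.003,0.002],"dr":[0,0,0],"grip":22},{"travel":[0,0.003,0.002],"dr":[0,0,0],"grip":15},{"travel":[0,0.003,0.002],"dr":[0,0,0],"grip":15},{"travel":[0,0.003,0.002],"dr":[0,0,0],"grip":15}]'|p
python3 - <<'E'
from h import *
calc(loc(RACK,(-.0215,-.085,.149)),.057)
E
```

```text
tcp_pos: [0.5916, 0.0806, 0.1482]
wrist_force: [-0.1, -0.2, 1.6]
width: 0.0258
travel [ 0.001   0.0005 -0.0041] dr [-0.     -0.0014  0.0014] |now [0.5916 0.0806 0.1482] w 0.0258 F [-0.05 -0.18  1.63] t 29.17
```

```bash
p(){ grep -E "tcp_pos|wrist|width"; }
python3 -m jog '[{"travel":[0,0,-0.016],"dr":[0,0,0],"grip":15},{"travel":[0,0,-0.032],"dr":[0,0,0],"grip":15},{"travel":[0,0,-0.034],"dr":[0,0,0],"grip":15},{"travel":[-0.03,0,-0.04],"dr":[0,0,0],"grip":15},{"travel":[-0.07,0,-0.048],"dr":[0,0,0],"grip":15},{"travel":[-0.11,0,-0.056],"dr":[0,0,0],"grip":15},{"travel":[-0.15,0,-0.064],"dr":[0,0,0],"grip":15},{"travel":[-0.19,0,-0.072],"dr":[0,0,0],"grip":15},{"travel":[-0.23,0,-0.08],"dr":[0,0,0],"grip":15},{"travel":[-0.27,0,-0.12],"dr":[0,0,0],"grip":15}]'|p; python3 -m jog '[{"travel":[0,0,-0.15],"dr":[0,0,0],"grip":15},{"travel":[-0.02,0,-0.3],"dr":[0,0,0],"grip":15},{"travel":[-0.05,0.05,-0.46],"dr":[0,0,0],"grip":15},{"travel":[-0.1,0.15,-0.6],"dr":[0,0,0],"grip":15},{"travel":[-0.14,0.3,-0.64],"dr":[0,0,0],"grip":15},{"travel":[-0.18,0.45,-0.64],"dr":[0,0,-0.01],"grip":15},{"travel":[-0.22,0.6,-0.64],"dr":[0,0,-0.02],"grip":15},{"travel":[-0.26,0.75,-0.64],"dr":[0,0,-0.03],"grip":15},{"travel":[-0.28,0.9,-0.64],"dr":[0,0,-0.037],"grip":15},{"travel":[-0.28,1,-0.64],"dr":[0,0,-0.037],"grip":15}]'|p;python3 - <<'E'
from h import *
calc(loc(STAND,(-.15,0,.30)),.1765)
E
```

```text
tcp_pos: [0.5356, 0.077, 0.1713]
wrist_force: [-0.6, -0.5, -0.0]
width: 0.0259
tcp_pos: [0.4917, -0.1291, 0.3003]
wrist_force: [-0.1, 0.0, -0.9]
width: 0.0258
travel [-0.0883  0.3512  0.0021] dr [ 0.0006 -0.0012 -0.0002] |now [ 0.4917 -0.1291  0.3003] w 0.0258 F [-0.11  0.01 -0.89] t 30.83
```

```bash
p(){ grep -E "tcp_pos|wrist|width"; }
python3 -m jog '[{"travel":[-0.05,0.1,0],"dr":[0,0,0],"grip":15},{"travel":[-0.09,0.22,0],"dr":[0,0,0],"grip":15},{"travel":[-0.09,0.34,0.04],"dr":[0,0,0],"grip":15},{"travel":[-0.09,0.372,0.13],"dr":[0,0,0],"grip":15},{"travel":[-0.09,0.372,0.24],"dr":[0,0,0],"grip":15},{"travel":[-0.09,0.372,0.35],"dr":[0,0,0],"grip":15},{"travel":[-0.09,0.372,0.46],"dr":[0,0,0],"grip":15},{"travel":[-0.09,0.372,0.54],"dr":[0,0,0],"grip":15},{"travel":[-0.09,0.372,0.57],"dr":[0,0,0],"grip":15},{"travel":[-0.09,0.372,0.57],"dr":[0,0,0],"grip":15}]'|p; python3 -m jog '[{"travel":[0,0,0],"dr":[0,0,0],"grip":15},{"travel":[0,0,0],"dr":[0,0,0],"grip":15},{"travel":[0,0,0],"dr":[0,0,0],"grip":15},{"travel":[0,0,0],"dr":[0,0,0],"grip":15},{"travel":[0,0,0],"dr":[0,0,0],"grip":15}]'|p;python3 - <<'E'
from h import *
calc(loc(STAND,(-.116,0,.186)),.1765)
E
```

```text
tcp_pos: [0.4881, -0.2018, 0.1848]
wrist_force: [0.4, -0.9, -0.1]
width: 0.0265
tcp_pos: [0.4896, -0.2024, 0.1863]
wrist_force: [-0.4, -0.2, -1.0]
width: 0.0262
travel [ 0.1562 -0.0075  0.0021] dr [ 0.0004 -0.0016  0.0004] |now [ 0.4896 -0.2024  0.1863] w 0.0262 F [-0.36 -0.23 -1.02] t 32.08
```

```bash
p(){ grep -E "tcp_pos|wrist|width"; }
python3 -m jog '[{"travel":[0,-0.007,0],"dr":[0,0,0],"grip":15},{"travel":[0.03,-0.007,0],"dr":[0,0,0],"grip":15},{"travel":[0.06,-0.007,0],"dr":[0,0,0],"grip":15},{"travel":[0.085,-0.007,0],"dr":[0,0,0],"grip":15},{"travel":[0.11,-0.007,0],"dr":[0,0,0],"grip":15},{"travel":[0.125,-0.007,0],"dr":[0,0,0],"grip":15},{"travel":[0.14,-0.007,0],"dr":[0,0,0],"grip":15},{"travel":[0.155,-0.007,0],"dr":[0,0,0],"grip":15},{"travel":[0.155,-0.007,0],"dr":[0,0,0],"grip":15},{"travel":[0.155,-0.007,0],"dr":[0,0,0],"grip":15}]'|p;python3 - <<'E'
from h import *
calc(loc(STAND,(-.098,0,.1725)),.1765)
E
```

```text
tcp_pos: [0.5194, -0.1953, 0.1856]
wrist_force: [-0.2, 0.0, -2.1]
width: 0.0258
travel [0.0929 0.0009 0.0659] dr [ 0.0001 -0.0012  0.0004] |now [ 0.5194 -0.1953  0.1856] w 0.0258 F [-0.25  0.03 -2.08] t 32.92
```

```bash
p(){ grep -E "tcp_pos|wrist|width"; }
python3 -m jog '[{"travel":[0.015,0,0.005],"dr":[0,0,0],"grip":15},{"travel":[0.03,0,0.015],"dr":[0,0,0],"grip":15},{"travel":[0.045,0,0.025],"dr":[0,0,0],"grip":15},{"travel":[0.06,0,0.04],"dr":[0,0,0],"grip":15},{"travel":[0.075,0,0.055],"dr":[0,0,0],"grip":15},{"travel":[0.085,0,0.065],"dr":[0,0,0],"grip":15},{"travel":[0.085,0,0.066],"dr":[0,0,0],"grip":15},{"travel":[0.085,0,0.066],"dr":[0,0,0],"grip":15}]'|p;python3 - <<'E'
from h import *
calc(loc(STAND,(-.070,0,.1722)),.1765)
E
```

```text
tcp_pos: [0.5363, -0.1922, 0.1723]
wrist_force: [-0.0, 0.1, -0.7]
width: 0.026
travel [0.1476 0.0014 0.0012] dr [ 0.0001 -0.0012  0.0005] |now [ 0.5363 -0.1922  0.1723] w 0.026 F [-0.    0.14 -0.65] t 33.58
```

```bash
p(){ grep -E "tcp_pos|wrist"; }
python3 -m jog '[{"travel":[0.02,0,0],"dr":[0,0,0],"grip":15},{"travel":[0.04,0,0],"dr":[0,0,0],"grip":15},{"travel":[0.06,0,0],"dr":[0,0,0],"grip":15},{"travel":[0.08,0,0],"dr":[0,0,0],"grip":15},{"travel":[0.1,0,0],"dr":[0,0,0],"grip":15},{"travel":[0.12,0,0],"dr":[0,0,0],"grip":15},{"travel":[0.135,0,0],"dr":[0,0,0],"grip":15},{"travel":[0.135,0,0],"dr":[0,0,0],"grip":15},{"travel":[0.135,0,0],"dr":[0,0,0],"grip":15}]'|p; python3 -m jog '[{"travel":[0.008,0,0],"dr":[0,0,0],"grip":15},{"travel":[0.012,0,0],"dr":[0,0,0],"grip":15},{"travel":[0.012,0,0],"dr":[0,0,0],"grip":15}]'|p
python3 - <<'E'
from h import *
calc(loc(STAND,(-.0665,0,.1722)),.1765)
E
```

```text
tcp_pos: [0.5629, -0.1875, 0.1726]
wrist_force: [-0.2, 0.3, -1.7]
tcp_pos: [0.5653, -0.1872, 0.1728]
wrist_force: [1.0, -0.3, -1.3]
travel [0.0177 0.0006 0.0029] dr [ 0.0002 -0.0013  0.0004] |now [ 0.5653 -0.1872  0.1728] w 0.0259 F [ 0.97 -0.32 -1.32] t 34.58
```

```bash
p(){ grep -E "tcp_pos|wrist"; }
python3 -m jog '[{"travel":[0.007,0,0],"dr":[0,0,0],"grip":15},{"travel":[0.01,0,0.003],"dr":[0,0,0],"grip":15},{"travel":[0.01,0,0.003],"dr":[0,0,0],"grip":15}]'|p; python3 -m jog '[{"travel":[0.005,0,0],"dr":[0,0,0],"grip":15},{"travel":[0.005,0,0],"dr":[0,0,0],"grip":15}]'|p;python3 -m jog '[{"travel":[0.005,0,0],"dr":[0,0,0],"grip":15},{"travel":[0.005,0,0],"dr":[0,0,0],"grip":15}]'|p;python3 - <<'E'
from h import *
calc(loc(STAND,(-.0665,0,.1722)),.1765)
E
```

```text
tcp_pos: [0.5673, -0.1867, 0.1721]
wrist_force: [0.5, 0.3, 0.0]
tcp_pos: [0.5683, -0.1866, 0.1722]
wrist_force: [0.8, 0.0, -1.7]
tcp_pos: [0.5691, -0.1865, 0.1721]
wrist_force: [-0.4, -0.2, -1.0]
travel [-0.0015  0.0006 -0.0004] dr [ 0.0002 -0.0012  0.0004] |now [ 0.5691 -0.1865  0.1721] w 0.0259 F [-0.37 -0.17 -0.97] t 35.17
```

```bash
p(){ grep -E "tcp_pos|wrist"; }
python3 -m jog '[{"travel":[0.004,0,0],"dr":[0,0,0],"grip":15},{"travel":[0.004,0,0],"dr":[0,0,0],"grip":15}]'|p;python3 -m jog '[{"travel":[0.004,0,0],"dr":[0,0,0],"grip":15},{"travel":[0.004,0,0],"dr":[0,0,0],"grip":15}]'|p;python3 -m jog '[{"travel":[0.003,0,0],"dr":[0,0,0],"grip":15},{"travel":[0.003,0,0],"dr":[0,0,0],"grip":15}]'|p
```

```text
tcp_pos: [0.5693, -0.1865, 0.172]
wrist_force: [-3.0, -0.7, -0.1]
tcp_pos: [0.5697, -0.1865, 0.1719]
wrist_force: [-5.0, 0.2, 1.5]
tcp_pos: [0.5699, -0.1864, 0.1719]
wrist_force: [-6.8, -1.1, 3.3]
```

Contact reached. Back off slightly and lower.

```bash
p(){ grep -E "tcp_pos|wrist"; }
python3 -m jog '[{"travel":[-0.006,0,0.004],"dr":[0,0,0],"grip":15},{"travel":[-0.006,0,0.008],"dr":[0,0,0],"grip":15},{"travel":[-0.006,0,0.008],"dr":[0,0,0],"grip":15}]'|p;python3 -m jog '[{"travel":[0,0,0.004],"dr":[0,0,0],"grip":15},{"travel":[0,0,0.004],"dr":[0,0,0],"grip":15}]'|p;python3 -m jog '[{"travel":[0,0,0.004],"dr":[0,0,0],"grip":15},{"travel":[0,0,0.004],"dr":[0,0,0],"grip":15}]'|p
```

```text
tcp_pos: [0.57, -0.1865, 0.1704]
wrist_force: [-3.0, -0.4, -0.5]
tcp_pos: [0.5701, -0.1864, 0.1697]
wrist_force: [-3.3, -0.7, 0.7]
tcp_pos: [0.5702, -0.1864, 0.1693]
wrist_force: [-4.7, -0.1, 4.7]
```

```bash
p(){ grep -E "tcp_pos|wrist|width"; }
python3 -m jog '[{"travel":[-0.002,0,-0.002],"dr":[0,0,0],"grip":15},{"travel":[-0.002,0,-0.002],"dr":[0,0,0],"grip":25},{"travel":[-0.002,0,-0.002],"dr":[0,0,0],"grip":27},{"travel":[-0.002,0,-0.002],"dr":[0,0,0],"grip":29},{"travel":[-0.002,0,-0.002],"dr":[0,0,0],"grip":32},{"travel":[-0.002,0,-0.002],"dr":[0,0,0],"grip":38},{"travel":[-0.002,0,-0.002],"dr":[0,0,0],"grip":44},{"travel":[-0.002,0,-0.002],"dr":[0,0,0],"grip":50},{"travel":[-0.002,0,-0.002],"dr":[0,0,0],"grip":54},{"travel":[-0.002,0,-0.002],"dr":[0,0,0],"grip":54}]'|p; python3 -m jog '[{"travel":[0,0,-0.03],"dr":[0,0,0],"grip":54},{"travel":[0,0,-0.1],"dr":[0,0,0],"grip":54},{"travel":[0,0,-0.2],"dr":[0,0,0],"grip":54},{"travel":[0,0,-0.3],"dr":[0,0,0],"grip":54},{"travel":[0,0,-0.4],"dr":[0,0,0],"grip":54},{"travel":[0,0,-0.5],"dr":[0,0,0],"grip":54},{"travel":[0,0,-0.6],"dr":[0,0,0],"grip":54},{"travel":[-0.1,-0.15,-0.7],"dr":[0,0,0],"grip":54},{"travel":[-0.15,-0.3,-0.7],"dr":[0,0,0],"grip":54},{"travel":[-0.2,-0.45,-0.7],"dr":[0,0,0],"grip":54}]'|p; python3 -m jog '[{"travel":[-0.05,-0.15,0],"dr":[0,0,0],"grip":54},{"travel":[-0.1,-0.3,0],"dr":[0,0,0],"grip":54},{"travel":[-0.1,-0.45,0],"dr":[0,0,0],"grip":54},{"travel":[-0.1,-0.6,0],"dr":[0,0,0],"grip":54},{"travel":[-0.1,-0.75,0],"dr":[0,0,0],"grip":54},{"travel":[-0.1,-0.75,0],"dr":[0,0,0],"grip":54},{"travel":[-0.1,-0.75,0],"dr":[0,0,0],"grip":54},{"travel":[-0.1,-0.75,0],"dr":[0,0,0],"grip":54},{"travel":[-0.1,-0.75,0],"dr":[0,0,0],"grip":54},{"travel":[-0.1,-0.75,0],"dr":[0,0,0],"grip":54}]'|p
python3 - <<'E'
from workcell import viewer
import cv2
s=viewer.snapshot("scene")[:,:,::-1];t=viewer.snapshot("top")[:,:,::-1]
r=lambda i:cv2.resize(i,(400,600),interpolation=cv2.INTER_CUBIC)
cv2.imwrite("pics/g6.png",cv2.hconcat([r(s[150:240,330:390]),r(t[170:290,360:440])]))
E
```

```text
tcp_pos: [0.5698, -0.1863, 0.1693]
wrist_force: [-0.1, -0.4, -0.2]
width: 0.0541
tcp_pos: [0.5138, -0.1044, 0.3109]
wrist_force: [0.8, 1.3, -0.1]
width: 0.0538
tcp_pos: [0.4679, 0.0379, 0.309]
wrist_force: [0.4, 0.3, -0.9]
width: 0.0541
```

View pics/g6.png

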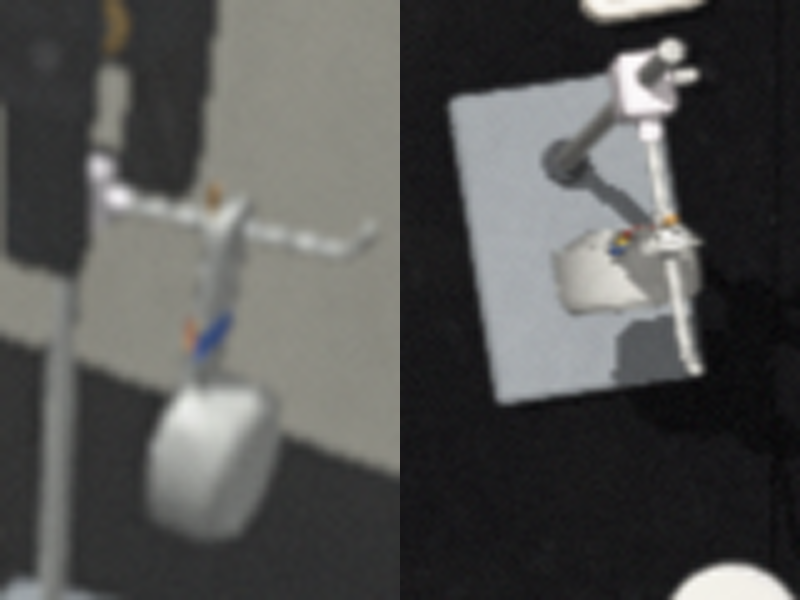

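All three hang together at the pin. In the left half the handles are stacked near (225,250), with the large cup over the others at (215,460). In the top half the red, yellow and blue bands sit side by side near (622,240). The gripper is clear, so I'm handing in.

```bash
python3 -c "
from workcell import order
print(order.close_job())"
```

```text
the job is handed in; nothing more can be done
None
```

All three scoops hang nested on the hook, with the small one at the stop pin, then the medium, then the large; the glassware was not touched, and I handed the job in at about 38 s on the robot's clock.

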